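# Earth a drive's bus terminal and rebuild its spacer stack

## Robot

A 6-joint arm with a two-finger parallel gripper is mounted at the origin on the work surface. World frame = base frame: x ahead of the robot, y to its left, z up, the work surface at z = 0. Lengths are in m, angles in degrees, forces in N, time in s.
With the tool pointing down it reaches from about 0.4 to 0.825 m from the base axis. Payload 7 kg.
Tool frame: the origin (TCP) lies on the front face of the gripper's body, between the roots of the fingers; the fingertips stand 66 mm ahead of it and the grasp point (between the pads) lies 47 mm ahead of it; z points along the fingers, y is the line along which they close (so a half turn about z gives the same grasp; the last joint's range is limited). The gripper opens to 88 mm and grips with 3 to 60 N. Pads are 19 mm wide; open, the fingers measure 130 mm over their backs; the gripper's body (78 mm by 193 mm) begins 47 mm behind the grasp point.
Start: joints at [-49.727, 20.546, 0.682, 0, -70.136, -16.507], TCP at [0.272, -0.618, 0.292] pointing down, gripper open.
Joint ranges: [-176.03, 176.03], [-82.01, 121.73], [-58.28, 71.71], [-173.87, 95.51], [-174.79, -0.11], [-173.66, 173.66]. Speed limits (degrees/s): [136.94, 136.94, 172.46, 180, 180, 180].

## Interface

Orientations are given as [roll, pitch, yaw] about the fixed x, y, z axes, in that order (R = Rz(yaw) Ry(pitch) Rx(roll)).
In Python, from plant import ctrl gives the robot as it stands.
- The arm moves only by the tool send_rows, never from a script. Its argument "deltas" is a list of rows, each a list of 2 entries, a list of its own where there are three numbers: the shift along the tool's x, y, z each as a share of 800 mm, from -1 to 1, then the turn about the tool's z as a share of 90 degrees, from -1 to 1. A call has exactly 5 rows; each row is the pose to reach, as a shift and turn from the pose commanded when the call began, along the tool's axes at that moment; what a row does not reach only later rows make up. A row lasts 1/12 s, in which the tool goes at most 41.7 mm and 7.16 degrees, less where a joint would pass 70% of its speed; a pose out of reach is approached as far as the arm can. A call with a number of a shift or a turn outside -1 to 1 is refused whole. A call with a gripper value outside its range is refused whole. "gripper" is the opening, from 0 (shut) to 1 (fully open), set as the call begins (left out, the last holds). The fingers move at their own pace and stop on an object; the grip force is fixed at half the most. Time passes only in rows, so rows that repeat a pose let the fingers close, or fill a call up. It gives the time, the measured TCP pose, the force, the opening and the grip force at its end, in the units of the state.
- ctrl.get_obs(): the state, without advancing time (a new reading comes with each control period).
- ctrl.snapshot(name): name is "scene" or "top" or "wrist"; returns a dict with "color" (400x640x3 uint8, red, green, blue), "vertical_fov" (degrees; the focal length in pixels is half the picture's height over the tangent of half this angle, whatever the lens; pixels are square), "cx", "cy" (the principal point, pixels), "rvec" (rotation vector, rad) and "tvec" (3), from world to camera coordinates, as OpenCV has them. Camera axes: x right, y down, z forward; pixel columns grow to the right and rows downward; lengths in m; the calibration is good to about 2 mm. A picture is of the moment at which its call begins. There is no depth.
- ctrl.close_job(): hands the job in; it is judged then, once.
Trained networks look in a picture, given as the dict that the camera call returned (one of the last four; its "shot" number tells which), for a name from the list of things; names that differ only in an ending like _2 or _b are one class to them, and where a whole thing is asked for, a point or a joint stands for the part that bears it (a point fixed in the world has none). Each returns a list of dicts, best first, with "conf" (0 to 1); they miss things now and then, are a little off and sometimes report something else, mostly with a low value. They report only what shows in the picture. A call takes as long as a camera call. They do not tell look-alikes from the thing itself.
- ctrl.boxes_of(picture, thing): "xy" ([column, row] as shares, 0 to 1, of the picture: columns of its width, rows of its height, amid what is visible of it).
- ctrl.cut_out(picture, thing): "pixels" (400x640 bool, what is visible of it) and "xy" ([column, row] as shares, 0 to 1, of the picture: columns of its width, rows of its height, amid what is visible of it).
The state is a dict: "clock": time; "joint_pos": joint angles; "qvel": joint speeds; "tau": joint torques, N m; "tool_pos": TCP position; "orientation": TCP orientation; "force": force on the tool from outside, world axes, zero at the start; "moment": the same for the moment, N m; "opening": finger opening in m; "gripper_force": force on a finger pad.
Only numpy, scipy, OpenCV 4.12 (cv2) and the standard library are available. Lean on these libraries where they do the work, as an engineer would, in place of code of your own. Each camera call takes 0.05 s, during which the arm holds its last target. There are 200 camera calls.

## Task

First earth the drive: slide the brass earthing ring by its green grip along the bent copper rail, round both bends, right up to the stop at the far end. Then take the red cap off the terminal stud and leave it in the blue tray, and thread all the brown spacers that are on the bench onto the stud one at a time, largest first and smallest last, then the brass nut on top, everything lying flat and fully down. Last, slide the earthing ring all the way back along the rail, right up to the other stop where it came from; do not disturb the multimeter, the spray can or the screwdriver.

Things in the scene. Friction and masses are not known exactly. Their poses are not given: they have to be found in the camera images.
- terminal: fixed bus terminal: black block 80 x 80 x 12 mm, on it an aluminium seat disc (30 mm across, 12 mm high) and on that a vertical steel stud, 12 mm thick, rising 50 mm above the seat, its last 7 mm tapering to 6 mm. Origin: middle of the block's underside, on the bench (z = 0)
- stud_seat (a point): point on the stud's axis at the seat's top face, 24 mm above the bench; the first spacer rests at this level; the stud's tip is 50 mm higher. z up
- cap: loose red plastic cap, a tube 26 mm across and 56 mm high, closed on top, standing over the stud on the seat at the start (bore 16 mm, 51 mm deep; its top 80 mm above the bench); lift it over 55 mm to clear the stud. Origin: centre of its open foot, z towards its closed top
- spacer56: loose flat brown spacer ring, outside diameter 56 mm, bore 16 mm, 7 mm thick, lying flat on the bench at the start; may be absent. Origin at its centre (mid-thickness), z along the bore
- spacer49: loose flat brown spacer ring, outside diameter 49 mm, bore 16 mm, 7 mm thick, lying flat on the bench at the start; may be absent. Origin at its centre (mid-thickness), z along the bore
- spacer42: loose flat brown spacer ring, outside diameter 42 mm, bore 16 mm, 7 mm thick, lying flat on the bench at the start; may be absent. Origin at its centre (mid-thickness), z along the bore
- spacer35: loose flat brown spacer ring, outside diameter 35 mm, bore 16 mm, 7 mm thick, lying flat on the bench at the start; may be absent. Origin at its centre (mid-thickness), z along the bore
- spacer28: loose flat brown spacer ring, outside diameter 28 mm, bore 16 mm, 7 mm thick, lying flat on the bench at the start; may be absent. Origin at its centre (mid-thickness), z along the bore
- nut: loose brass thumb nut, a plain ring with no working thread: outside diameter 30 mm, bore 16 mm, 14 mm high, lying flat on the bench at the start; it is dropped over the stud like a spacer. Origin at its centre (mid-height), z along the bore
- rail: fixed base plate 150 x 280 x 8 mm (origin: middle of underside) with a bare copper rod 8 mm thick, level, axis 75 mm above the bench, on a post at each end. In the plate's frame (x, y in mm) it runs from the post at -45, -125 along +y, bends right to +x about corner -45, 0, then left to +y about corner 45, 0, and on to the post at 45, 125. Bend radius 30. Stop discs, 26 across, inner faces at y -105 and 105
- rail_bend1 (a point): corner of the first bend, at the rod's height (the rod cuts the corner with 30 mm radius)
- rail_bend2 (a point): corner of the second bend, likewise
- rail_stop (a point): centre of the inner face of the stop disc at the far end, on the rod's axis; the earthing ring must first come up against this face
- rail_home (a point): centre of the inner face of the other stop disc, near which the ring hangs at the start; it must come back up against this face at the end
- earth_ring: brass ring captive on the rail, hanging from the rod: bore 22 mm, outside 38 mm, 10 mm thick, a small weight below (to 30 mm under the origin), a green upright grip above. Origin: centre of the bore, about 7 mm below the rod's axis when hanging; x along the bore, z up. Grip 12 mm along x, 16 mm across, from 18 to 56 mm above the origin. Slides freely if the bore is kept centred on the rod and turned with it
- tray: fixed blue open tray, 110 x 110 mm outside, walls 4 mm thick and 28 mm high, floor about 4 mm thick. Origin at the middle of its underside on the bench
- meter: loose yellow multimeter, 150 x 75 x 35 mm, lying to the left of the spacers; leave alone. Origin at the middle of its underside
- spray: loose blue spray can, 52 mm across, 160 mm high, standing beyond the rail; leave alone. Origin at the middle of its underside
- driver: loose screwdriver lying beyond the tray; leave alone. Origin at the middle of its underside
Things that resemble listed ones, but are neither listed nor needed, are in the scene too. Leave any black or white look-alike of the spacer42 alone.

How it is judged:
By the outcome, as a careful person would: the job done as asked, in the order asked, and still so for the second after the job is handed in, with the robot touching nothing.
Of spacer56, spacer49, spacer42, spacer35, spacer28 only 3 to 5 are there at a start; the rules pass over those that are not, and their reading is None.
At some moment in a run one of spacer56, spacer49, spacer42, spacer35, spacer28, nut may be knocked a few centimetres aside while the robot is not near it.
It also fails if it takes over 210 s, if anything falls off the work surface, if the arm or the gripper's body presses on something with over 40 N, if the wrist force passes 120 N, or if a joint passes its speed limit or range.

## Working session

There is one attempt and no reset: what is moved stays moved. The work goes in short steps, Python scripts to look and compute and a tool call to move; the robot and the scene stay as the last step left them, time stands still between calls to the robot, and variables do not carry over. Pictures are saved under pics/ and viewed, at most 14 in all, crops included, and the job is handed in when it is done.

Besides the shell and the picture viewer there is one more tool, called by a JSON object that holds its "op" and its "data", one argument or row to a line. send_rows: Moves the arm, as the interface text tells. Shift numbers are shares of 800 mm and turn numbers shares of 90 degrees, none past 1 either way. Its arguments: {"type":"object","properties":{"deltas":{"type":"array","items":{"type":"array"}},"gripper":{"type":"number"}},"required":["deltas"]}

```bash
ls; mkdir -p pics; cat > h.py <<'E'
import numpy as np, cv2
from plant import ctrl
from scipy.spatial.transform import Rotation as R
def K(p):
    f=200/np.tan(np.radians(p["vertical_fov"])/2); return np.array([[f,0,p["cx"]],[0,f,p["cy"]],[0,0,1.]])
def ray(p,px):
    Rm=cv2.Rodrigues(np.array(p["rvec"],float))[0]; t=np.array(p["tvec"],float).ravel()
    d=Rm.T@np.linalg.inv(K(p))@np.array([px[0],px[1],1.]); return -Rm.T@t,d
def atz(p,px,z):
    c,d=ray(p,px); return c+d*(z-c[2])/d[2]
def proj(p,X):
    return cv2.projectPoints(np.array(X,float).reshape(-1,3),np.array(p["rvec"],float),np.array(p["tvec"],float),K(p),None)[0].reshape(-1,2)
def save(p,n): cv2.imwrite("pics/"+n,cv2.cvtColor(p["color"],cv2.COLOR_RGB2BGR))
def tool(o=None):
    o=o or ctrl.get_obs(); return np.array(o["tool_pos"]),R.from_euler("xyz",o["orientation"],degrees=True)
E
python3 - <<'E'
from h import *
o=ctrl.get_obs(); print(o["clock"],o["tool_pos"],o["orientation"],o["opening"])
for c in ["top","scene"]:
    p=ctrl.snapshot(c); save(p,c+"0.png"); print(c,ray(p,[320,200]))
    for n,z in [("terminal",.01),("cap",.08),("spacer56",.007),("spacer49",.007),("spacer42",.007),("spacer35",.007),("spacer28",.007),("nut",.014),("rail",.008),("earth_ring",.1),("tray",.02),("rail_bend1",.075),("rail_bend2",.075),("rail_stop",.075),("rail_home",.075),("stud_seat",.08),("spray",.16),("meter",.035),("driver",.02)]:
        for d in ctrl.boxes_of(p,n)[:3]:
            px=np.array(d["xy"])*[640,400]; print(n,round(d["conf"],2),px.round(),atz(p,px,z)[:2].round(3))
E
```

```text
pics
0.0 [ 0.27184363 -0.6174137   0.29121451] [ 1.79903486e+02 -8.41352727e-03 -1.56242035e+02] 0.08790580849537613
top (array([0.47553621, 0.01604478, 1.39948762]), array([ 0.12038967, -0.01620528, -0.99274722]))
terminal 0.92 [305. 246.] [0.504 0.04 ]
cap 0.41 [308. 242.] [0.513 0.03 ]
spacer56 0.67 [248. 188.] [0.683 0.214]
spacer56 0.61 [216. 204.] [0.635 0.313]
spacer49 0.67 [248. 188.] [0.683 0.214]
spacer49 0.61 [216. 204.] [0.635 0.313]
spacer42 0.67 [248. 188.] [0.683 0.214]
spacer42 0.61 [216. 204.] [0.635 0.313]
spacer35 0.67 [248. 188.] [0.683 0.214]
spacer35 0.61 [216. 204.] [0.635 0.313]
spacer28 0.67 [248. 188.] [0.683 0.214]
spacer28 0.61 [216. 204.] [0.635 0.313]
nut 0.68 [323. 190.] [ 0.675 -0.015]
nut 0.57 [297. 268.] [0.439 0.065]
rail 0.59 [401. 235.] [ 0.535 -0.251]
earth_ring 0.39 [399. 233.] [ 0.538 -0.228]
tray 0.56 [326. 188.] [ 0.68  -0.025]
tray 0.31 [399. 234.] [ 0.537 -0.244]
rail_bend1 0.59 [398. 233.] [ 0.538 -0.231]
rail_bend2 0.59 [398. 233.] [ 0.538 -0.231]
rail_stop 0.93 [398. 238.] [ 0.523 -0.232]
rail_home 0.67 [401. 233.] [ 0.538 -0.24 ]
stud_s
[... 820 characters left out ...]
 252.] [0.575 0.213]
spacer28 0.67 [447. 248.] [0.459 0.311]
spacer28 0.6 [354. 280.] [0.689 0.223]
spacer28 0.55 [383. 252.] [0.575 0.213]
rail 0.77 [273. 166.] [ 0.535 -0.249]
earth_ring 0.7 [260. 131.] [ 0.524 -0.316]
rail_bend1 0.8 [277. 166.] [ 0.586 -0.16 ]
rail_bend2 0.8 [277. 166.] [ 0.586 -0.16 ]
rail_stop 0.55 [274. 167.] [ 0.596 -0.16 ]
rail_stop 0.17 [346. 189.] [0.526 0.046]
rail_home 0.56 [274. 166.] [ 0.592 -0.163]
stud_seat 0.72 [345. 207.] [0.587 0.098]
spray 0.79 [225. 198.] [ 0.822 -0.033]
spray 0.39 [355. 281.] [0.792 0.302]
meter 0.66 [494. 303.] [0.553 0.463]
meter 0.65 [271. 165.] [ 0.559 -0.226]
meter 0.4 [372. 194.] [0.451 0.073]
driver 0.61 [269. 256.] [0.784 0.051]
```

```bash
python3 - <<'E'
import cv2
a=cv2.imread("pics/top0.png")[130:330,140:460]; cv2.imwrite("pics/top0c.png",cv2.resize(a,None,fx=2.5,fy=2.5,interpolation=cv2.INTER_CUBIC))
a=cv2.imread("pics/scene0.png")[90:340,190:510]; cv2.imwrite("pics/scene0c.png",cv2.resize(a,None,fx=2.4,fy=2.4,interpolation=cv2.INTER_CUBIC))
E
```

```text
(no output)
```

View pics/top0c.png

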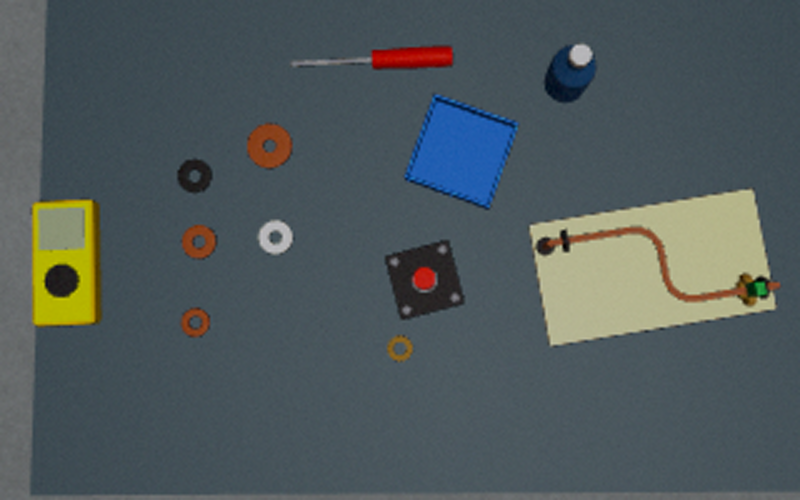

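View pics/scene0c.png

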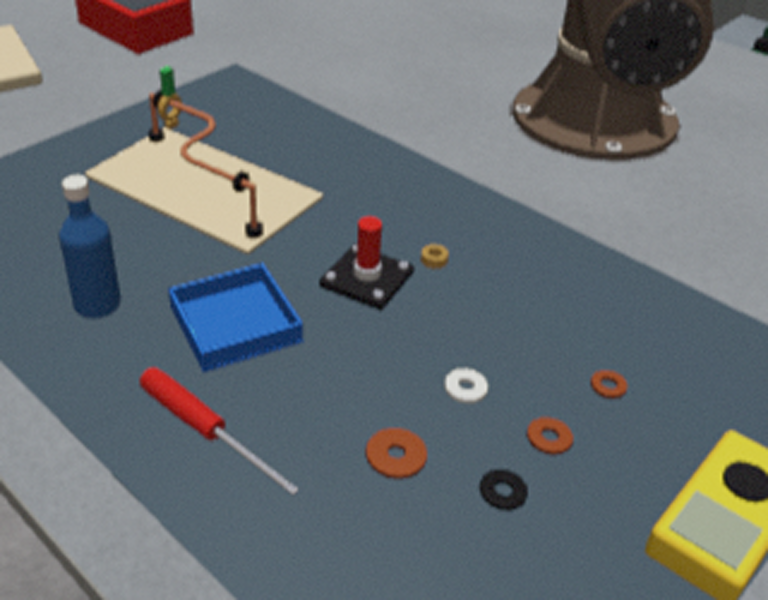

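```bash
python3 - <<'E'
from h import *
from scipy.optimize import least_squares
p=ctrl.snapshot("top"); q=ctrl.snapshot("scene")
hsv=cv2.cvtColor(p["color"],cv2.COLOR_RGB2HSV)
# plate
m=cv2.inRange(hsv,(20,30,120),(40,110,255)); m=cv2.morphologyEx(m,cv2.MORPH_CLOSE,np.ones((9,9)))
n,l,s,c=cv2.connectedComponentsWithStats(m); 
for i in range(1,n):
    if s[i,4]>500: print("cream",s[i],c[i].round(1))
sub=(l==min((i for i in range(1,n) if s[i,4]>2000),key=lambda i:np.hypot(*(c[i]-[401,236])))).astype(np.uint8)
k=max(cv2.findContours(sub,0,2)[0],key=cv2.contourArea).reshape(-1,2)
w=np.array([atz(p,x,.008)[:2] for x in k],np.float32)
(cx,cy),(a,b),ang=cv2.minAreaRect(w); print("plate",cx,cy,a,b,ang)
bx=cv2.boxPoints(((cx,cy),(a,b),ang)); e=max([bx[1]-bx[0],bx[2]-bx[1]],key=np.linalg.norm); e=e*np.sign(e[1]); psi=np.degrees(np.arctan2(-e[0],e[1])); print("psi",psi)
Rr=R.from_euler("z",psi,degrees=True)
for nme,v in dict(home=(-45,-105),b1=(-45,0),b2=(45,0),stop=(45,105)).items():
    print(nme,(Rr.apply([v[0]/1e3,v[1]/1e3,.075])+[cx,cy,0]).round(4))
# grip green both views
rays=[]
for im in (p,q):
    h=cv2.cvtColor(im["color"],cv2.COLOR_RGB2HSV); g=cv2.inRange(h,(45,100,40),(80,255,255)); n,l,s,c=cv2.connectedComponentsWithStats(g)
    for i in range(1,n):
        if s[i,4]>15: print("green",s[i],c[i])
    i=1+np.argmax(s[1:,4]); rays.append(ray(im,c[i]))
A=[];B=[]
for c0,d in rays:
    d=d/np.linalg.norm(d); P=np.eye(3)-np.outer(d,d); A.append(P);B.append(P@c0)
print("grip",np.linalg.lstsq(np.vstack(A),np.hstack(B),rcond=None)[0])
# brown blobs
for im,z in ((p,.007),(q,.007)):
    h=cv2.cvtColor(im["color"],cv2.COLOR_RGB2HSV); g=cv2.inRange(h,(3,100,60),(16,240,255)); n,l,s,c=cv2.connectedComponentsWithStats(g)
    for i in range(1,n):
        if s[i,4]>25: print("brown",s[i],c[i].round(1),atz(im,c[i],z).round(3), "dia",2*np.sqrt(s[i,4]/np.pi))
for nme,z in (("cap",.08),("nut",.014),("tray",.01)):
    for d in ctrl.cut_out(p,nme)[:2]:
        ys,xs=np.nonzero(d["pixels"]); print(nme,d["conf"],len(xs),atz(p,[xs.mean(),ys.mean()],z).round(4))
o=ctrl.get_obs(); w=ctrl.snapshot("wrist"); t,r=tool(); Rm=cv2.Rodrigues(np.array(w["rvec"]))[0]
print("wristcam in tool",r.inv().apply(-Rm.T@np.array(w["tvec"]).ravel()-t),(r.inv().as_matrix()@Rm.T).round(3),w["vertical_fov"])
E
```

```text
cream [ 534  157   82   93 5266] [574.1 204.4]
cream [ 352  206   98   62 4467] [400.4 236.4]
cream [   0  246   86  140 6674] [ 37.7 307.7]
plate 0.5325278639793396 -0.2510119080543518 0.1484876573085785 0.27866262197494507 9.058335304260254
psi 9.058327
home [ 0.5046 -0.3618  0.075 ]
b1 [ 0.4881 -0.2581  0.075 ]
b2 [ 0.577  -0.2439  0.075 ]
stop [ 0.5604 -0.1402  0.075 ]
green [441 242   6   7  28] [443.67857143 244.89285714]
green [ 509   87   90   39 1677] [554.45796064 105.1639833 ]
green [257 118   6  12  54] [259.25925926 123.57407407]
grip [0.46165205 0.08742973 0.473244  ]
brown [239 179  18  18 233] [247.3 187.8] [0.683 0.217 0.007] dia 17.22396045987371
brown [213 220  14  13 123] [219.1 226.2] [0.565 0.302 0.007] dia 12.514330345744634
brown [367 221  72  30 233] [403.5 235.1] [ 0.536 -0.26   0.007] dia 17.22396045987371
brown [594 246  46  59 740] [622.5 271.6] [ 0.423 -0.919  0.007] dia 30.695231927842155
brown [212 253  12  12  85] [217.7 258.6] [0.467 0.304 0.007] dia 10.403141895720198
brown [ 522  265  118  135 4792] [586.  344.8] [ 0.209 -0.794  0.007] dia 78.11122
[... 314 characters left out ...]
6.7] [ 0.46  -0.346  0.007] dia 13.061933202803933
brown [290 164   7  21  49] [294.  172.7] [ 0.509 -0.178  0.007] dia 7.898654169668588
brown [436 244  15  12 112] [443.3 249.6] [0.469 0.307 0.007] dia 11.941642642883693
brown [410 264  19  15 194] [418.7 271.1] [0.566 0.305 0.007] dia 15.716503163191918
brown [343 269  25  20 380] [354.8 278.4] [0.684 0.22  0.007] dia 21.996159369293583
cap 0.6 41 [0.5167 0.0261 0.08  ]
cap 0.59 4405 [ 0.5292 -0.2338  0.08  ]
nut 0.63 40 [0.4335 0.0544 0.014 ]
tray 0.86 1347 [ 0.6755 -0.0201  0.01  ]
wristcam in tool [ 6.51222615e-02 -4.54532375e-05 -9.25759873e-02] [[-0.    -0.969 -0.247]
 [ 1.    -0.     0.   ]
 [-0.    -0.247  0.969]] 69.58184611980008
```

```bash
cat >> h.py <<'E'
def plan(wps, start=None):
    """wps: list of calls; each call = list of up to 5 (x,y,z,yaw) rows. Prints rows."""
    t,r=tool(); 
    if start is not None: t=np.array(start[:3]); y0=start[3]
    else: y0=r.as_euler("xyz",degrees=True)[2]
    for call in wps:
        if not isinstance(call,list): call=[call]
        Rt=R.from_euler("xyz",[180,0,y0],degrees=True); out=[]
        for x,y,z,yaw in call:
            d=Rt.inv().apply(np.array([x,y,z])-t)/.8; dy=-((yaw-y0+180)%360-180)/90
            out.append([[round(float(v),4) for v in d],round(dy,3)])
        print(out if len(out)>1 else out[0])
        t=np.array(call[-1][:3]); y0=call[-1][3]
def here():
    o=ctrl.get_obs(); print("t",round(o["clock"],2),np.array(o["tool_pos"]).round(4),np.array(o["orientation"]).round(1),"F",np.array(o["force"]).round(1),"open",round(o["opening"],4),"gf",round(o["gripper_force"],1))
def lerp(a,b,n=5): return [tuple(np.array(a)+(np.array(b)-np.array(a))*(i+1)/n) for i in range(n)]
E
python3 - <<'E'
from h import *
p=ctrl.snapshot("top"); g=atz(p,[443.7,244.9],.11); print(g)
x,y=g[:2]
plan([(.272+.4*(x-.272),-.617+.4*(y+.617),.29,-122),(x,y,.27,-88),(x,y,.27,-81)])
E
```

```text
[ 0.50349659 -0.35238989  0.11      ]
[[-0.1597, 0.0753, 0.0027], np.float64(-0.38)]
[[-0.2603, -0.0421, 0.025], -0.378]
[[0.0, 0.0, 0.0], -0.078]
```

{"op": "send_rows", "data": {
  "deltas": [
    [[-0.16,0.075,0.003],-0.38],
    [[-0.16,0.075,0.003],-0.38],
    [[-0.16,0.075,0.003],-0.38],
    [[-0.16,0.075,0.003],-0.38],
    [[-0.16,0.075,0.003],-0.38]
  ]
}}

```text
clock: 2.77
tool_pos: [0.3674, -0.5086, 0.2901]
orientation: [-180.0, 0.0, -121.5]
force: [-0.2, -0.9, -0.5]
opening: 0.0874
gripper_force: 0.0
```

{"op": "send_rows", "data": {
  "deltas": [
    [[-0.26,-0.042,0.025],-0.378],
    [[-0.26,-0.042,0.025],-0.378],
    [[-0.26,-0.042,0.025],-0.378],
    [[-0.26,-0.042,0.025],-0.378],
    [[-0.26,-0.042,0.025],-0.378]
  ]
}}

```text
clock: 3.18
tool_pos: [0.5026, -0.3537, 0.2702]
orientation: [-180.0, -0.0, -87.6]
force: [0.7, -0.4, 0.2]
opening: 0.0877
gripper_force: 0.0
```

{"op": "send_rows", "data": {
  "deltas": [
    [[0,0,0],-0.078],
    [[0,0,0],-0.078],
    [[0,0,0],-0.078],
    [[0,0,0],-0.078],
    [[0,0,0],-0.078]
  ]
}}

```text
clock: 3.6
tool_pos: [0.5009, -0.3561, 0.2702]
orientation: [-180.0, -0.0, -81.2]
force: [0.5, 0.3, 0.3]
opening: 0.0879
gripper_force: 0.0
```

```bash
python3 - <<'E'
from h import *
here()
w=ctrl.snapshot("wrist"); save(w,"w1.png")
h=cv2.cvtColor(w["color"],cv2.COLOR_RGB2HSV); g=cv2.inRange(h,(45,100,40),(80,255,255)); n,l,s,c=cv2.connectedComponentsWithStats(g)
for i in range(1,n):
    if s[i,4]>50: print("green",s[i],c[i],atz(w,c[i],.115), cv2.minAreaRect(np.argwhere(l==i)[:,::-1].astype(np.float32)))
E
```

```text
t 3.6 [ 0.5009 -0.3561  0.2702] [-180.    -0.   -81.2] F [0.5 0.3 0.3] open 0.0879 gf 0.0
green [312 202  17  21 330] [319.97878788 212.33333333] [ 0.50086274 -0.3501824   0.115     ] ((320.0, 212.0), (20.0, 16.0), 90.0)
```

View pics/w1.png

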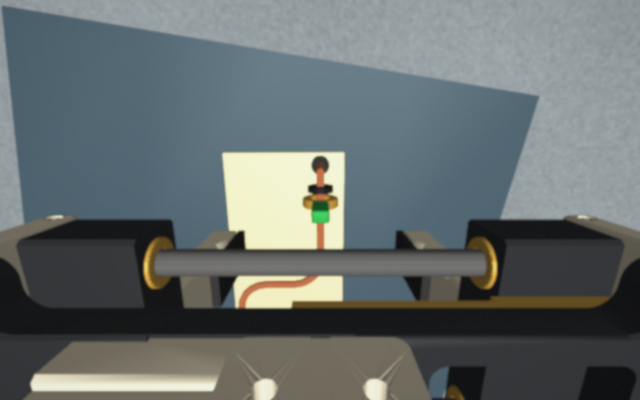

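```bash
python3 - <<'E'
from h import *
plan([(.5012,-.351,.158,-81),(.5012,-.351,.165,-81)])
E
```

```text
[[-0.0063, -0.0014, 0.1403], np.float64(-0.002)]
[[0.0, 0.0, -0.0088], 0.0]
```

{"op": "send_rows", "data": {
  "deltas": [
    [[-0.006,-0.001,0.04],0],
    [[-0.006,-0.001,0.08],0],
    [[-0.006,-0.001,0.12],0],
    [[-0.006,-0.001,0.14],0],
    [[-0.006,-0.001,0.14],0]
  ]
}}

```text
clock: 4.07
tool_pos: [0.4989, -0.3503, 0.154]
orientation: [179.7, 0.2, -81.2]
force: [-0.1, -0.2, -0.8]
opening: 0.0876
gripper_force: 0.0
```

{"op": "send_rows", "data": {
  "deltas": [
    [[0,0,0],0],
    [[0,0,0],0],
    [[0,0,0],0],
    [[0,0,0],0],
    [[0,0,0],0]
  ],
  "gripper": 0
}}

```text
clock: 4.48
tool_pos: [0.5021, -0.3506, 0.1593]
orientation: [-179.9, -0.1, -81.0]
force: [0.7, -0.6, -0.2]
opening: 0.0596
gripper_force: 0.0
```

{"op": "send_rows", "data": {
  "deltas": [
    [[0,0,0],0],
    [[0,0,0],0],
    [[0,0,0],0],
    [[0,0,0],0],
    [[0,0,0],0]
  ]
}}

```text
clock: 4.9
tool_pos: [0.5017, -0.3503, 0.1581]
orientation: [180.0, -0.0, -81.0]
force: [0.3, 0.1, -0.9]
opening: 0.0267
gripper_force: 0.0
```

{"op": "send_rows", "data": {
  "deltas": [
    [[0,0,0],0],
    [[0,0,-0.003],0],
    [[0,0,-0.006],0],
    [[0,0,-0.009],0],
    [[0,0,-0.009],0]
  ]
}}

```text
clock: 5.32
tool_pos: [0.5019, -0.3505, 0.1659]
orientation: [-180.0, -0.0, -81.0]
force: [0.2, -0.9, -1.2]
opening: 0.0159
gripper_force: 30.0
```

```bash
python3 - <<'E'
from h import *
here()
w=ctrl.snapshot("wrist"); s=ctrl.snapshot("scene")
a=cv2.resize(s["color"][80:210,220:350],(600,600),interpolation=cv2.INTER_CUBIC); b=w["color"][120:320,220:420]
cv2.imwrite("pics/c2.png",cv2.cvtColor(np.hstack([cv2.resize(a,(400,400)),cv2.resize(b,(400,400))]),cv2.COLOR_RGB2BGR))
E
```

```text
t 5.32 [ 0.5019 -0.3505  0.1659] [-180.   -0.  -81.] F [ 0.2 -0.9 -1.2] open 0.0159 gf 30.0
```

View pics/c2.png

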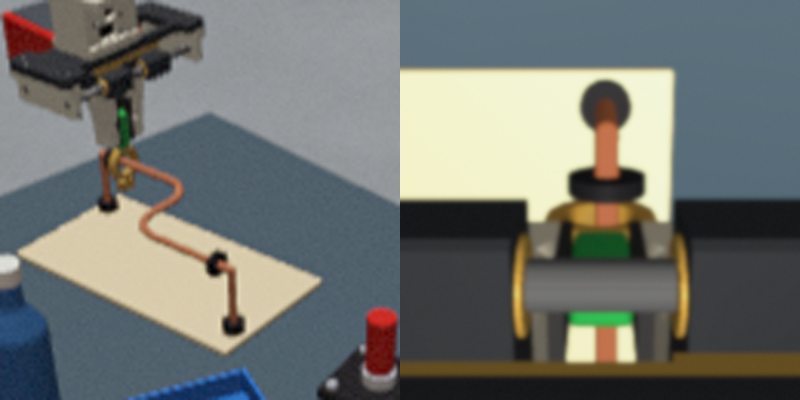

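```bash
cat >> h.py <<'E'
PSI=9.06; RO=np.array([.5325-.0009,-.2510])
def rail(s):
    """s mm from local y=-105 -> (x,y,yaw) world"""
    L1=75;A=np.pi/2*30
    if s<L1: l=(-45,-105+s);th=0
    elif s<L1+A: a=(s-L1)/30; l=(-15-30*np.cos(a),-30+30*np.sin(a));th=-np.degrees(a)
    elif s<L1+A+30: l=(-15+s-L1-A,0);th=-90
    elif s<L1+2*A+30: a=(s-L1-A-30)/30; l=(15+30*np.sin(a),30-30*np.cos(a));th=-90+np.degrees(a)
    else: l=(45,30+s-L1-2*A-30);th=0
    w=R.from_euler("z",PSI,degrees=True).apply([l[0]/1e3,l[1]/1e3,0])[:2]+RO
    return w[0],w[1],-90+PSI+th
LT=75+30+75+np.pi*30
E
python3 - <<'E'
from h import *
t,r=tool(); l=R.from_euler("z",-PSI,degrees=True).apply(np.r_[t[:2]-RO,0])*1e3; print(l,LT)
s0=l[1]+105; A=15*np.pi
def seg(a,b,n): return list(np.linspace(a,b,n+1)[1:])
ss=seg(s0,75,6)+seg(75,75+A,16)+seg(75+A,105+A,4)+seg(105+A,105+2*A,16)+seg(105+2*A,LT-10,8)
c=[(*rail(s)[:2],.168,rail(s)[2]) for s in ss]
plan([c[i:i+5] for i in range(0,len(c),5)],start=(*t,-81.0))
E
```

```text
[-45.12483236 -93.4137484    0.        ] 274.2477796076938
[[[-0.0132, -0.0001, -0.0031], -0.001], [[-0.0264, -0.0001, -0.0031], -0.001], [[-0.0396, -0.0001, -0.0031], -0.001], [[-0.0528, -0.0001, -0.0031], -0.001], [[-0.0661, -0.0001, -0.0031], -0.001]]
[[[-0.0132, 0.0, 0.0], np.float64(-0.0)], [[-0.0169, -0.0002, -0.0], np.float64(0.062)], [[-0.0205, -0.0007, -0.0], np.float64(0.125)], [[-0.0241, -0.0016, -0.0], np.float64(0.188)], [[-0.0276, -0.0029, -0.0], np.float64(0.25)]]
[[[-0.0037, -0.0002, -0.0], np.float64(0.062)], [[-0.0073, -0.0007, -0.0], np.float64(0.125)], [[-0.0109, -0.0016, -0.0], np.float64(0.188)], [[-0.0144, -0.0029, -0.0], np.float64(0.25)], [[-0.0177, -0.0044, -0.0], np.float64(0.312)]]
[[[-0.0037, -0.0002, -0.0], np.float64(0.062)], [[-0.0073, -0.0007, -0.0], np.float64(0.125)], [[-0.0109, -0.0016, -0.0], np.float64(0.188)], [[-0.0144, -0.0029, -0.0], np.float64(0.25)], [[-0.0177, -0.0044, -0.0], np.float64(0.312)]]
[[[-0.0037, -0.0002, -0.0], np.float64(0.063)], [[-0.0073, -0.0007, -0.0], np.float64(0.125)], [[-0.0165, -0.0025, -0.0], np.float64(0.125)], [[-0
[... 463 characters left out ...]
44, 0.0029, 0.0], np.float64(-0.25)], [[-0.0177, 0.0044, 0.0], np.float64(-0.313)]]
[[[-0.0037, 0.0002, 0.0], np.float64(-0.062)], [[-0.0073, 0.0007, 0.0], np.float64(-0.125)], [[-0.0109, 0.0016, 0.0], np.float64(-0.188)], [[-0.0144, 0.0029, 0.0], np.float64(-0.25)], [[-0.0177, 0.0044, 0.0], np.float64(-0.312)]]
[[[-0.0037, 0.0002, 0.0], np.float64(-0.062)], [[-0.0073, 0.0007, 0.0], np.float64(-0.125)], [[-0.0173, 0.0027, 0.0], np.float64(-0.125)], [[-0.0272, 0.0047, 0.0], np.float64(-0.125)], [[-0.0372, 0.0067, 0.0], np.float64(-0.125)]]
[[[-0.0102, -0.0, -0.0], -0.0], [[-0.0203, -0.0, -0.0], -0.0], [[-0.0305, -0.0, -0.0], -0.0], [[-0.0406, -0.0, -0.0], -0.0], [[-0.0508, -0.0, -0.0], -0.0]]
```

{"op": "send_rows", "data": {
  "deltas": [
    [[-0.0132,0,-0.003],0],
    [[-0.0264,0,-0.003],0],
    [[-0.0396,0,-0.003],0],
    [[-0.0528,0,-0.003],0],
    [[-0.066,0,-0.003],0]
  ]
}}

```text
clock: 5.83
tool_pos: [0.4931, -0.2968, 0.1677]
orientation: [180.0, 0.0, -81.0]
force: [-0.2, 1.1, -0.3]
opening: 0.016
gripper_force: 30.0
```

{"op": "send_rows", "data": {
  "deltas": [
    [[-0.0132,0,0],0],
    [[-0.0169,-0.0002,0],0.0625],
    [[-0.0205,-0.0007,0],0.125],
    [[-0.0241,-0.0016,0],0.1875],
    [[-0.0276,-0.0029,0],0.25]
  ]
}}

```text
clock: 6.25
tool_pos: [0.4921, -0.275, 0.1678]
orientation: [-180.0, 0.0, -103.7]
force: [0.1, -0.2, -1.3]
opening: 0.0159
gripper_force: 30.0
```

{"op": "send_rows", "data": {
  "deltas": [
    [[-0.0037,-0.0002,0],0.0625],
    [[-0.0073,-0.0007,0],0.125],
    [[-0.0109,-0.0016,0],0.1875],
    [[-0.0144,-0.0029,0],0.25],
    [[-0.0177,-0.0044,0],0.3125]
  ]
}}

```text
clock: 6.67
tool_pos: [0.4989, -0.2621, 0.1677]
orientation: [-180.0, 0.0, -131.9]
force: [0.1, -0.2, -1.0]
opening: 0.0157
gripper_force: 30.0
```

{"op": "send_rows", "data": {
  "deltas": [
    [[-0.0037,-0.0002,0],0.0625],
    [[-0.0073,-0.0007,0],0.125],
    [[-0.0109,-0.0016,0],0.1875],
    [[-0.0144,-0.0029,0],0.25],
    [[-0.0177,-0.0044,0],0.3125]
  ]
}}

```text
clock: 7.08
tool_pos: [0.511, -0.2539, 0.1678]
orientation: [-180.0, 0.0, -160.0]
force: [0.0, -0.6, -0.7]
opening: 0.0158
gripper_force: 30.0
```

{"op": "send_rows", "data": {
  "deltas": [
    [[-0.0037,-0.0002,0],0.0625],
    [[-0.0073,-0.0007,0],0.125],
    [[-0.0165,-0.0025,0],0.125],
    [[-0.0257,-0.0044,0],0.125],
    [[-0.0349,-0.0062,0],0.125]
  ]
}}

```text
clock: 7.5
tool_pos: [0.5397, -0.2493, 0.1678]
orientation: [-180.0, 0.0, -170.8]
force: [-0.1, -0.4, -1.0]
opening: 0.0158
gripper_force: 30.0
```

{"op": "send_rows", "data": {
  "deltas": [
    [[-0.0094,0,0],0],
    [[-0.0131,0.0002,0],-0.0625],
    [[-0.0167,0.0007,0],-0.125],
    [[-0.0203,0.0016,0],-0.1875],
    [[-0.0237,0.0029,0],-0.25]
  ]
}}

```text
clock: 7.92
tool_pos: [0.558, -0.2444, 0.1675]
orientation: [180.0, -0.0, -148.1]
force: [-0.6, -0.1, 0.2]
opening: 0.0156
gripper_force: 30.0
```

{"op": "send_rows", "data": {
  "deltas": [
    [[-0.0037,0.0002,0],-0.0625],
    [[-0.0073,0.0007,0],-0.125],
    [[-0.0109,0.0016,0],-0.1875],
    [[-0.0144,0.0029,0],-0.25],
    [[-0.0177,0.0044,0],-0.3125]
  ]
}}

```text
clock: 8.33
tool_pos: [0.5682, -0.2339, 0.1675]
orientation: [180.0, -0.0, -120.0]
force: [-0.4, 0.8, -1.5]
opening: 0.0158
gripper_force: 30.0
```

{"op": "send_rows", "data": {
  "deltas": [
    [[-0.0037,0.0002,0],-0.0625],
    [[-0.0073,0.0007,0],-0.125],
    [[-0.0109,0.0016,0],-0.1875],
    [[-0.0144,0.0029,0],-0.25],
    [[-0.0177,0.0044,0],-0.3125]
  ]
}}

```text
clock: 8.75
tool_pos: [0.5722, -0.2199, 0.1675]
orientation: [180.0, -0.0, -91.9]
force: [0.5, 0.1, -0.6]
opening: 0.0159
gripper_force: 30.0
```

{"op": "send_rows", "data": {
  "deltas": [
    [[-0.0037,0.0002,0],-0.0625],
    [[-0.0073,0.0007,0],-0.125],
    [[-0.0173,0.0027,0],-0.125],
    [[-0.0272,0.0047,0],-0.125],
    [[-0.0372,0.0067,0],-0.125]
  ]
}}

```text
clock: 9.17
tool_pos: [0.5674, -0.1894, 0.1675]
orientation: [180.0, 0.0, -81.2]
force: [0.0, 0.2, -0.5]
opening: 0.0159
gripper_force: 30.0
```

{"op": "send_rows", "data": {
  "deltas": [
    [[-0.0102,0,0],0],
    [[-0.0203,0,0],0],
    [[-0.0305,0,0],0],
    [[-0.0406,0,0],0],
    [[-0.045,0,0],0]
  ]
}}

```text
clock: 9.58
tool_pos: [0.5616, -0.1535, 0.1678]
orientation: [-180.0, 0.0, -81.0]
force: [0.0, -0.4, -0.7]
opening: 0.0156
gripper_force: 30.0
```

```bash
python3 - <<'E'
from h import *
here()
t,r=tool(); l=R.from_euler("z",-PSI,degrees=True).apply(np.r_[t[:2]-RO,0])*1e3; print(l,LT)
E
```

```text
t 9.58 [ 0.5616 -0.1535  0.1678] [-180.    0.  -81.] F [ 0.  -0.4 -0.7] open 0.0156 gf 30.0
[45.02626156 91.59738358  0.        ] 274.2477796076938
```

{"op": "send_rows", "data": {
  "deltas": [
    [[-0.002,0,0],0],
    [[-0.004,0,0],0],
    [[-0.005,0,0],0],
    [[-0.006,0,0],0],
    [[-0.006,0,0],0]
  ]
}}

```text
clock: 10.0
tool_pos: [0.561, -0.1501, 0.1676]
orientation: [180.0, -0.0, -81.0]
force: [0.3, -0.4, -1.0]
opening: 0.0159
gripper_force: 30.0
```

{"op": "send_rows", "data": {
  "deltas": [
    [[-0.001,0,0],0],
    [[-0.002,0,0],0],
    [[-0.002,0,0],0],
    [[-0.002,0,0],0],
    [[-0.002,0,0],0]
  ]
}}

```text
clock: 10.42
tool_pos: [0.5608, -0.1484, 0.1677]
orientation: [-180.0, -0.0, -81.0]
force: [-0.5, 0.0, -0.4]
opening: 0.0158
gripper_force: 30.0
```

{"op": "send_rows", "data": {
  "deltas": [
    [[-0.001,0,0],0],
    [[-0.002,0,0],0],
    [[-0.002,0,0],0],
    [[-0.002,0,0],0],
    [[-0.002,0,0],0]
  ]
}}

```text
clock: 10.83
tool_pos: [0.5605, -0.1468, 0.1677]
orientation: [-180.0, -0.0, -81.0]
force: [1.0, 0.8, -0.6]
opening: 0.0156
gripper_force: 30.0
```

{"op": "send_rows", "data": {
  "deltas": [
    [[-0.001,0,0],0],
    [[-0.002,0,0],0],
    [[-0.002,0,0],0],
    [[-0.002,0,0],0],
    [[-0.002,0,0],0]
  ]
}}

```text
clock: 11.25
tool_pos: [0.5604, -0.1457, 0.1677]
orientation: [-180.0, -0.0, -81.0]
force: [1.1, -5.4, -2.6]
opening: 0.0157
gripper_force: 30.0
```

{"op": "send_rows", "data": {
  "deltas": [
    [[-0.001,0,0],0],
    [[-0.001,0,0],0],
    [[-0.001,0,0],0],
    [[-0.001,0,0],0],
    [[-0.001,0,0],0]
  ]
}}

```text
clock: 11.67
tool_pos: [0.5603, -0.1453, 0.1678]
orientation: [180.0, -0.1, -81.0]
force: [1.8, -7.9, -2.6]
opening: 0.0157
gripper_force: 30.0
```

```bash
python3 - <<'E'
from h import *
here(); s=ctrl.snapshot("scene"); print(proj(s,[[.56,-.14,.075]]))
cv2.imwrite("pics/c3.png",cv2.cvtColor(cv2.resize(s["color"][110:230,220:380],(800,600),interpolation=cv2.INTER_CUBIC),cv2.COLOR_RGB2BGR))
E
```

```text
t 11.67 [ 0.5603 -0.1453  0.1678] [ 1.8e+02 -1.0e-01 -8.1e+01] F [ 1.8 -7.9 -2.6] open 0.0157 gf 30.0
[[288.50699373 165.01893654]]
```

View pics/c3.png

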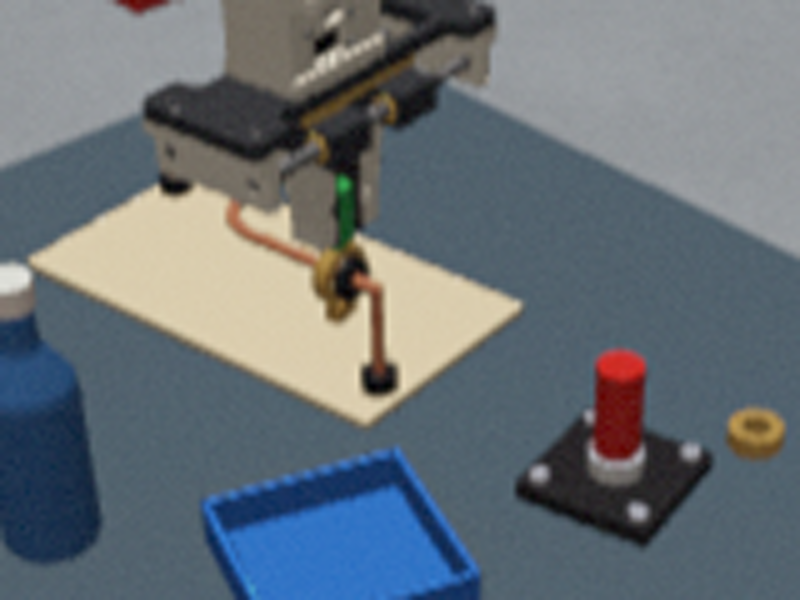

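```bash
python3 - <<'E'
from h import *
t,r=tool(); x,y,z=t
plan([(x,y,.162,-81),(x,y,.162,-81),(x,y,.29,-81),(.517,.026,.30,-90)])
E
```

```text
[[-0.0, -0.0, 0.0072], np.float64(0.0)]
[[0.0, 0.0, 0.0], 0.0]
[[0.0, 0.0, -0.16], 0.0]
[[-0.2199, 0.02, -0.0125], 0.1]
```

{"op": "send_rows", "data": {
  "deltas": [
    [[0,0,0.002],0],
    [[0,0,0.004],0],
    [[0,0,0.006],0],
    [[0,0,0.007],0],
    [[0,0,0.007],0]
  ]
}}

```text
clock: 12.13
tool_pos: [0.5609, -0.1454, 0.163]
orientation: [-179.9, -0.1, -81.0]
force: [2.5, -7.3, 0.7]
opening: 0.0155
gripper_force: 30.0
```

{"op": "send_rows", "data": {
  "deltas": [
    [[0,0,0],0],
    [[0,0,0],0],
    [[0,0,0],0],
    [[0,0,0],0],
    [[0,0,0],0]
  ],
  "gripper": 0.5
}}

```text
clock: 12.55
tool_pos: [0.5601, -0.1441, 0.162]
orientation: [180.0, 0.0, -81.0]
force: [0.3, 0.0, -0.6]
opening: 0.0415
gripper_force: 0.0
```

{"op": "send_rows", "data": {
  "deltas": [
    [[0,0,-0.01],0],
    [[0,0,-0.03],0],
    [[0,0,-0.07],0],
    [[0,0,-0.12],0],
    [[0,0,-0.16],0]
  ]
}}

```text
clock: 12.97
tool_pos: [0.5602, -0.1445, 0.2931]
orientation: [-179.9, -0.0, -81.0]
force: [0.9, 0.1, -0.4]
opening: 0.0435
gripper_force: 0.0
```

{"op": "send_rows", "data": {
  "deltas": [
    [[-0.22,0.02,-0.0125],0.1],
    [[-0.22,0.02,-0.0125],0.1],
    [[-0.22,0.02,-0.0125],0.1],
    [[-0.22,0.02,-0.0125],0.1],
    [[-0.22,0.02,-0.0125],0.1]
  ]
}}

```text
clock: 13.38
tool_pos: [0.5157, 0.0303, 0.3015]
orientation: [-179.9, 0.1, -89.9]
force: [0.3, -0.3, -0.1]
opening: 0.0439
gripper_force: 0.0
```

{"op": "send_rows", "data": {
  "deltas": [
    [[0,0,0],0],
    [[0,0,0],0],
    [[0,0,0],0],
    [[0,0,0],0],
    [[0,0,0],0]
  ]
}}

```text
clock: 13.8
tool_pos: [0.5169, 0.026, 0.3]
orientation: [180.0, -0.0, -90.1]
force: [0.4, -0.2, 0.3]
opening: 0.0439
gripper_force: 0.0
```

```bash
python3 - <<'E'
from h import *
here(); w=ctrl.snapshot("wrist"); save(w,"w4.png"); s=ctrl.snapshot("scene")
for n,z in (("cap",.08),("terminal",.012),("nut",.014),("tray",.02)):
    for d in ctrl.cut_out(w,n)[:2]:
        ys,xs=np.nonzero(d["pixels"]); print(n,round(d["conf"],2),len(xs),xs.mean().round(1),ys.mean().round(1),atz(w,[xs.mean(),ys.mean()],z).round(4))
cv2.imwrite("pics/c4.png",cv2.cvtColor(np.hstack([cv2.resize(s["color"][110:190,220:300],(400,400),interpolation=cv2.INTER_CUBIC),w["color"][0:300:1,120:520]] if 0 else [cv2.resize(s["color"][130:190,260:320],(400,400),interpolation=cv2.INTER_CUBIC),cv2.resize(w["color"][:,120:520],(400,400))]),cv2.COLOR_RGB2BGR))
E
```

```text
t 13.8 [0.5169 0.026  0.3   ] [180.   -0.  -90.1] F [ 0.4 -0.2  0.3] open 0.0439 gf 0.0
cap 0.67 545 321.3 188.7 [0.5161 0.0235 0.08  ]
terminal 0.94 2981 321.1 178.3 [0.5161 0.0232 0.012 ]
nut 0.72 524 321.2 188.8 [0.5159 0.037  0.014 ]
nut 0.7 303 380.7 202.6 [0.4353 0.0561 0.014 ]
tray 0.84 8376 197.8 145.7 [ 0.6728 -0.0202  0.02  ]
```

View pics/c4.png

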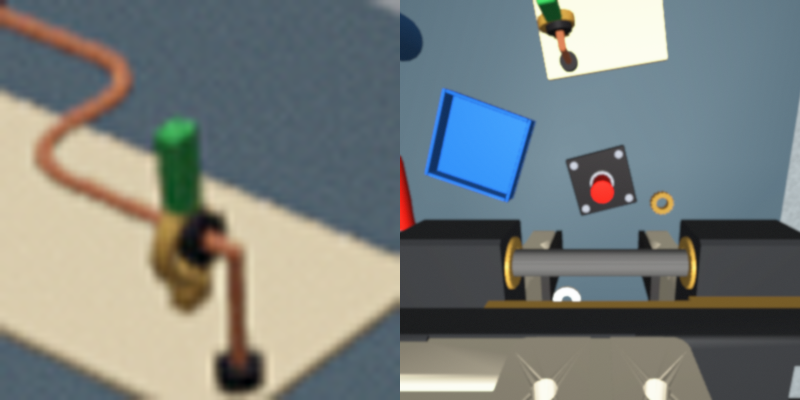

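```bash
python3 - <<'E'
from h import *
plan([(.516,.0245,.115,-90),(.516,.0245,.21,-90),(.673,-.020,.21,-90),(.673,-.020,.097,-90),(.673,-.02,.25,-90)])
E
```

```text
[[0.0026, 0.0011, 0.2312], np.float64(-0.0)]
[[0.0, 0.0, -0.1187], 0.0]
[[0.0556, -0.1963, -0.0], 0.0]
[[0.0, -0.0, 0.1412], 0.0]
[[0.0, 0.0, -0.1912], 0.0]
```

{"op": "send_rows", "data": {
  "deltas": [
    [[0.003,0.001,0.05],0],
    [[0.003,0.001,0.1],0],
    [[0.003,0.001,0.15],0],
    [[0.003,0.001,0.2],0],
    [[0.003,0.001,0.231],0]
  ]
}}

```text
clock: 14.52
tool_pos: [0.5143, 0.0238, 0.1119]
orientation: [179.8, -0.0, -90.0]
force: [-0.6, 0.8, -0.1]
opening: 0.0438
gripper_force: 0.0
```

{"op": "send_rows", "data": {
  "deltas": [
    [[0,0,0],0],
    [[0,0,0],0],
    [[0,0,0],0],
    [[0,0,0],0],
    [[0,0,0],0]
  ],
  "gripper": 0
}}

```text
clock: 14.93
tool_pos: [0.5164, 0.0247, 0.1169]
orientation: [-179.9, 0.1, -90.0]
force: [-2.4, 0.0, 0.1]
opening: 0.0247
gripper_force: 30.0
```

{"op": "send_rows", "data": {
  "deltas": [
    [[0,0,0],0],
    [[0,0,-0.02],0],
    [[0,0,-0.06],0],
    [[0,0,-0.1],0],
    [[0,0,-0.119],0]
  ]
}}

```text
clock: 15.35
tool_pos: [0.5179, 0.025, 0.2154]
orientation: [-179.6, 0.1, -89.9]
force: [0.9, 0.8, -0.4]
opening: 0.0249
gripper_force: 30.0
```

{"op": "send_rows", "data": {
  "deltas": [
    [[0,0,0],0],
    [[0.014,-0.05,0],0],
    [[0.028,-0.1,0],0],
    [[0.042,-0.15,0],0],
    [[0.056,-0.196,0],0]
  ]
}}

```text
clock: 15.77
tool_pos: [0.6751, -0.0207, 0.211]
orientation: [-179.9, 0.0, -90.0]
force: [0.9, 1.2, 0.4]
opening: 0.0248
gripper_force: 30.0
```

{"op": "send_rows", "data": {
  "deltas": [
    [[0,0,0],0],
    [[0,0,0.04],0],
    [[0,0,0.08],0],
    [[0,0,0.12],0],
    [[0,0,0.141],0]
  ]
}}

```text
clock: 16.18
tool_pos: [0.671, -0.0207, 0.0941]
orientation: [179.8, -0.0, -90.0]
force: [-15.3, 2.2, 41.6]
opening: 0.0247
gripper_force: 30.0
```

{"op": "send_rows", "data": {
  "deltas": [
    [[0,0,0],0],
    [[0,0,0],0],
    [[0,0,0],0],
    [[0,0,0],0],
    [[0,0,0],0]
  ]
}}

```text
clock: 16.6
tool_pos: [0.6733, -0.0201, 0.0987]
orientation: [-179.9, 0.0, -90.0]
force: [-0.2, 0.3, 0.2]
opening: 0.0251
gripper_force: 30.0
```

{"op": "send_rows", "data": {
  "deltas": [
    [[0,0,0],0],
    [[0,0,0],0],
    [[0,0,0],0],
    [[0,0,0],0],
    [[0,0,0],0]
  ],
  "gripper": 0.5
}}

```text
clock: 17.02
tool_pos: [0.6728, -0.0203, 0.0978]
orientation: [-180.0, 0.0, -90.0]
force: [-0.8, 0.8, -0.2]
opening: 0.0433
gripper_force: 0.0
```

{"op": "send_rows", "data": {
  "deltas": [
    [[0,0,-0.02],0],
    [[0,0,-0.06],0],
    [[0,0,-0.11],0],
    [[0,0,-0.16],0],
    [[0,0,-0.2],0]
  ]
}}

```text
clock: 17.43
tool_pos: [0.6732, -0.0204, 0.261]
orientation: [-179.9, -0.0, -90.0]
force: [1.0, 0.2, 0.4]
opening: 0.044
gripper_force: 0.0
```

{"op": "send_rows", "data": {
  "deltas": [
    [[-0.055,0.196,-0.03],0],
    [[-0.055,0.196,-0.03],0],
    [[-0.055,0.196,-0.03],0],
    [[-0.055,0.196,-0.03],0],
    [[-0.055,0.196,-0.03],0]
  ]
}}

```text
clock: 17.85
tool_pos: [0.5107, 0.0241, 0.2834]
orientation: [-179.9, 0.1, -90.0]
force: [-0.0, -0.2, -0.3]
opening: 0.0438
gripper_force: 0.0
```

{"op": "send_rows", "data": {
  "deltas": [
    [[0,0,0],0],
    [[0,0,0],0],
    [[0,0,0],0],
    [[0,0,0],0],
    [[0,0,0],0]
  ]
}}

```text
clock: 18.27
tool_pos: [0.5166, 0.0235, 0.2809]
orientation: [179.9, -0.0, -90.0]
force: [0.2, 1.0, 0.3]
opening: 0.0439
gripper_force: 0.0
```

```bash
python3 - <<'E'
from h import *
here(); w=ctrl.snapshot("wrist")
for n,z in (("terminal",.012),("nut",.014),("stud_seat",.024)):
    for d in ctrl.cut_out(w,n)[:2]:
        ys,xs=np.nonzero(d["pixels"]); print(n,round(d["conf"],2),len(xs),xs.mean().round(1),ys.mean().round(1),atz(w,[xs.mean(),ys.mean()],z).round(4))
        if n=="terminal":
            P=np.array([atz(w,v,.012)[:2] for v in zip(xs,ys)],np.float32); print(cv2.minAreaRect(P))
print(proj(w,[[.516,.024,.074],[.516,.024,.024]]).round(1))
cv2.imwrite("pics/c5.png",cv2.cvtColor(np.hstack([cv2.resize(w["color"][120:220,280:380],(400,400),interpolation=cv2.INTER_CUBIC),cv2.resize(w["color"][:,120:520],(400,400))]),cv2.COLOR_RGB2BGR))
E
```

```text
t 18.27 [0.5166 0.0235 0.2809] [179.9  -0.  -90. ] F [0.2 1.  0.3] open 0.0439 gf 0.0
terminal 0.94 3875 320.7 184.7 [0.5161 0.0256 0.012 ]
((0.5163795351982117, 0.026742616668343544), (0.08027882128953934, 0.0814201831817627), 14.200618743896484)
nut 0.91 397 383.2 208.4 [0.4352 0.0565 0.014 ]
nut 0.46 8441 191.8 148.4 [ 0.6744 -0.0203  0.014 ]
stud_seat 0.75 3747 320.4 184.6 [0.5165 0.0232 0.024 ]
[[321.  194. ]
 [320.8 185.2]]
```

View pics/c5.png

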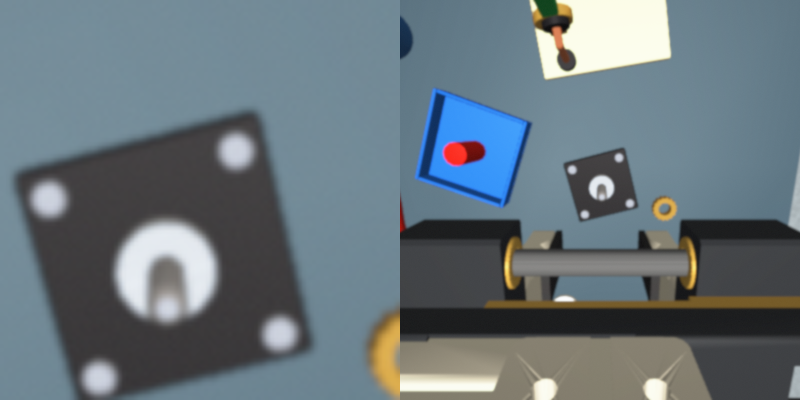

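```bash
python3 - <<'E'
from h import *
w=ctrl.snapshot("wrist"); g=cv2.cvtColor(w["color"],cv2.COLOR_RGB2HSV)
m=((g[...,2]>190)&(g[...,1]<40)).astype(np.uint8); n,l,s,c=cv2.connectedComponentsWithStats(m)
for i in range(1,n):
    if 300<s[i,0]<345 and 170<s[i,1]<215: print(s[i],c[i])
print(atz(w,[321.6,187.6],.024),atz(w,[321.6,196.6],.074))
p=ctrl.snapshot("top")
for px,z in (([247.3,187.8],.0035),([219.1,226.2],.0035),([217.7,258.6],.0035)): print(atz(p,px,z)[:2])
x,y=.680,.217
plan([(.595,.12,.28,-90),(x,y,.20,-90)])
E
```

```text
[309 176  24  22 299] [320.65217391 185.09698997]
[319 194   5   5  19] [321.21052632 196.36842105]
[302 212   6   5  27] [304.22222222 214.03703704]
[0.51480129 0.02713131 0.024     ] [0.51511437 0.02703013 0.074     ]
[0.68351212 0.2174705 ]
[0.56516837 0.30219696]
[0.46679311 0.30454038]
[[-0.1205, -0.0986, 0.0018], np.float64(-0.0)]
[[-0.1212, -0.1063, 0.1], 0.0]
```

{"op": "send_rows", "data": {
  "deltas": [
    [[-0.121,-0.1,0],0],
    [[-0.121,-0.1,0],0],
    [[-0.121,-0.1,0],0],
    [[-0.121,-0.1,0],0],
    [[-0.121,-0.1,0],0]
  ],
  "gripper": 0.9
}}

```text
clock: 18.98
tool_pos: [0.5969, 0.1221, 0.2803]
orientation: [179.9, -0.0, -89.9]
force: [0.2, -0.8, -0.4]
opening: 0.0719
gripper_force: 0.0
```

{"op": "send_rows", "data": {
  "deltas": [
    [[-0.121,-0.108,0.095],0],
    [[-0.121,-0.108,0.095],0],
    [[-0.121,-0.108,0.095],0],
    [[-0.121,-0.108,0.095],0],
    [[-0.121,-0.108,0.095],0]
  ]
}}

```text
clock: 19.4
tool_pos: [0.6827, 0.2189, 0.2007]
orientation: [179.7, -0.1, -89.9]
force: [-0.3, 0.1, -0.4]
opening: 0.0791
gripper_force: 0.0
```

{"op": "send_rows", "data": {
  "deltas": [
    [[0,0,0],0],
    [[0,0,0],0],
    [[0,0,0],0],
    [[0,0,0],0],
    [[0,0,0],0]
  ]
}}

```text
clock: 19.82
tool_pos: [0.6823, 0.2167, 0.2072]
orientation: [-179.9, 0.1, -90.0]
force: [-0.5, 0.6, -0.6]
opening: 0.0788
gripper_force: 0.0
```

```bash
cat >> h.py <<'E'
def brown(w,z=.0035,lo=(3,90,60),hi=(16,255,255),show=True):
    g=cv2.inRange(cv2.cvtColor(w["color"],cv2.COLOR_RGB2HSV),lo,hi); res=[]
    for k in cv2.findContours(g,cv2.RETR_EXTERNAL,cv2.CHAIN_APPROX_NONE)[0]:
        if cv2.contourArea(k)<100 or len(k)<8: continue
        P=np.array([atz(w,v[0],z)[:2] for v in k],np.float32); (c,a,_)=cv2.fitEllipse(P); px=k.reshape(-1,2).mean(0)
        res.append((c,a)); 
        if show: print("px",px.round(),"ctr",np.round(c,4),"axes",np.round(a,4))
    return res
E
python3 - <<'E'
from h import *
here(); w=ctrl.snapshot("wrist"); brown(w,.005); save(w,"w6.png")
E
```

```text
t 19.82 [0.6823 0.2167 0.2072] [-1.799e+02  1.000e-01 -9.000e+01] F [-0.5  0.6 -0.6] open 0.0788 gf 0.0
px [322. 195.] ctr [0.6816 0.2181] axes [0.0542 0.0545]
```

View pics/w6.png

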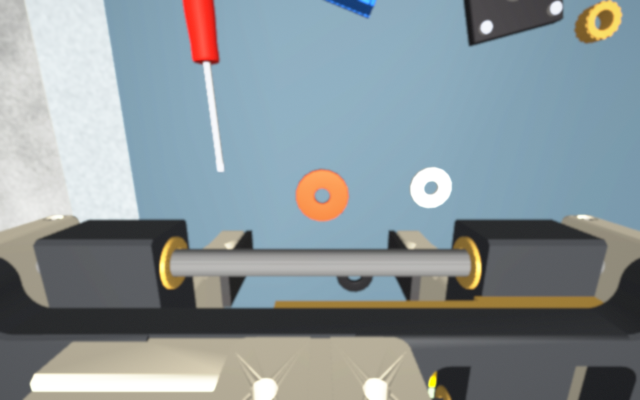

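```bash
python3 - <<'E'
from h import *
plan([(.6818,.218,.09,-90),(.6818,.218,.068,-90),(.6818,.218,.2,-90),(.5158,.0268,.2,-90),(.5158,.0268,.155,-90)])
E
```

```text
[[-0.0014, 0.0006, 0.1462], np.float64(-0.0)]
[[0.0, -0.0, 0.0275], 0.0]
[[0.0, 0.0, -0.165], 0.0]
[[0.239, 0.2075, 0.0], 0.0]
[[0.0, -0.0, 0.0563], 0.0]
```

{"op": "send_rows", "data": {
  "deltas": [
    [[-0.0015,0.0005,0.04],0],
    [[-0.0015,0.0005,0.08],0],
    [[-0.0015,0.0005,0.12],0],
    [[-0.0015,0.0005,0.146],0],
    [[-0.0015,0.0005,0.146],0]
  ]
}}

```text
clock: 20.28
tool_pos: [0.6792, 0.217, 0.0838]
orientation: [179.6, -0.2, -90.1]
force: [-0.6, -0.8, -1.5]
opening: 0.0787
gripper_force: 0.0
```

{"op": "send_rows", "data": {
  "deltas": [
    [[0,0,0.01],0],
    [[0,0,0.018],0],
    [[0,0,0.024],0],
    [[0,0,0.0275],0],
    [[0,0,0.0275],0]
  ]
}}

```text
clock: 20.7
tool_pos: [0.6821, 0.2186, 0.0671]
orientation: [-180.0, 0.0, -90.0]
force: [0.3, 0.2, -0.5]
opening: 0.0788
gripper_force: 0.0
```

{"op": "send_rows", "data": {
  "deltas": [
    [[0,0,0],0],
    [[0,0,0],0],
    [[0,0,0],0],
    [[0,0,0],0],
    [[0,0,0],0]
  ],
  "gripper": 0
}}

```text
clock: 21.12
tool_pos: [0.6821, 0.2186, 0.0673]
orientation: [-180.0, 0.0, -90.0]
force: [0.3, 0.2, 1.6]
opening: 0.0548
gripper_force: 30.0
```

{"op": "send_rows", "data": {
  "deltas": [
    [[0,0,0],0],
    [[0,0,0],0],
    [[0,0,0],0],
    [[0,0,0],0],
    [[0,0,0],0]
  ]
}}

```text
clock: 21.53
tool_pos: [0.6821, 0.2186, 0.0673]
orientation: [-180.0, 0.0, -90.0]
force: [-1.2, 0.7, 4.7]
opening: 0.0548
gripper_force: 30.0
```

{"op": "send_rows", "data": {
  "deltas": [
    [[0,0,-0.01],0],
    [[0,0,-0.04],0],
    [[0,0,-0.08],0],
    [[0,0,-0.12],0],
    [[0,0,-0.165],0]
  ]
}}

```text
clock: 21.95
tool_pos: [0.6813, 0.2181, 0.1992]
orientation: [179.9, -0.1, -90.0]
force: [0.0, 1.1, -0.3]
opening: 0.0547
gripper_force: 30.0
```

{"op": "send_rows", "data": {
  "deltas": [
    [[0.048,0.041,0],0],
    [[0.096,0.083,0],0],
    [[0.144,0.1245,0],0],
    [[0.192,0.166,0],0],
    [[0.239,0.2075,0],0]
  ]
}}

```text
clock: 22.37
tool_pos: [0.5438, 0.0597, 0.1989]
orientation: [180.0, 0.0, -90.0]
force: [0.8, 0.6, 0.6]
opening: 0.0546
gripper_force: 30.0
```

{"op": "send_rows", "data": {
  "deltas": [
    [[0,0,0],0],
    [[0,0,0.01],0],
    [[0,0,0.025],0],
    [[0,0,0.042],0],
    [[0,0,0.05],0]
  ]
}}

```text
clock: 22.78
tool_pos: [0.5453, 0.0613, 0.1571]
orientation: [179.9, -0.0, -90.0]
force: [-1.0, 0.1, -0.2]
opening: 0.0546
gripper_force: 30.0
```

{"op": "send_rows", "data": {
  "deltas": [
    [[0,0,0],0],
    [[0,0,0],0],
    [[0,0,0],0],
    [[0,0,0],0],
    [[0,0,0],0]
  ]
}}

```text
clock: 23.2
tool_pos: [0.5459, 0.0614, 0.1594]
orientation: [-179.9, 0.0, -90.0]
force: [-0.7, 0.5, -0.3]
opening: 0.0551
gripper_force: 30.0
```

```bash
python3 - <<'E'
from h import *
here(); w=ctrl.snapshot("wrist"); t,r=tool()
print(proj(w,[t+r.apply([0,0,.0625]),[.5158,.0268,.074],[.5158,.0268,.024]]).round(1))
s=ctrl.snapshot("scene")
cv2.imwrite("pics/c7.png",cv2.cvtColor(np.hstack([cv2.resize(w["color"][150:300,245:395],(400,400),interpolation=cv2.INTER_CUBIC),cv2.resize(s["color"][150:230,300:380],(400,400),interpolation=cv2.INTER_CUBIC)]),cv2.COLOR_RGB2BGR))
E
```

```text
t 23.2 [0.5459 0.0614 0.1594] [-179.9    0.   -90. ] F [-0.7  0.5 -0.3] open 0.0551 gf 30.0
[[321.5 246.8]
 [369.5 181.1]
 [359.1 170.2]]
```

View pics/c7.png

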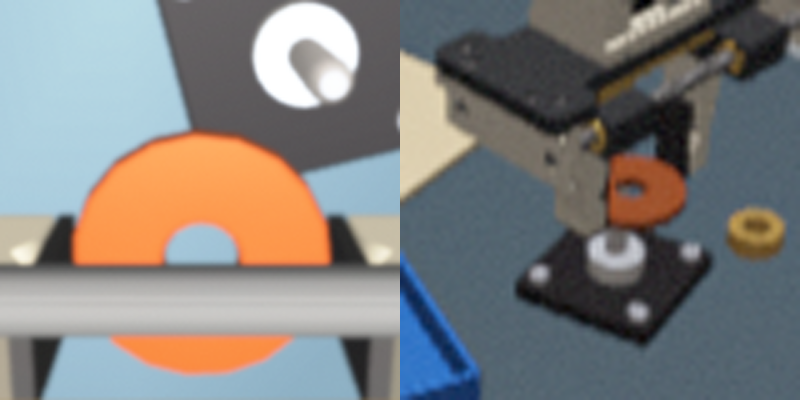

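{"op": "send_rows", "data": {
  "deltas": [
    [[0.012,0.01,0],0],
    [[0.026,0.023,0],0],
    [[0.04,0.035,0],0],
    [[0.044,0.0386,0],0],
    [[0.044,0.0386,0],0]
  ]
}}

```text
clock: 23.72
tool_pos: [0.5133, 0.0245, 0.1591]
orientation: [180.0, 0.0, -90.1]
force: [-0.2, 0.2, -1.4]
opening: 0.055
gripper_force: 30.0
```

{"op": "send_rows", "data": {
  "deltas": [
    [[0,0,0],0],
    [[0,0,0.006],0],
    [[0,0,0.012],0],
    [[0,0,0.018],0],
    [[0,0,0.024],0]
  ]
}}

```text
clock: 24.13
tool_pos: [0.5147, 0.0261, 0.1388]
orientation: [180.0, -0.0, -90.0]
force: [0.1, -0.3, 0.5]
opening: 0.0548
gripper_force: 30.0
```

{"op": "send_rows", "data": {
  "deltas": [
    [[0,0,0.004],0],
    [[0,0,0.008],0],
    [[0,0,0.012],0],
    [[0,0,0.012],0],
    [[0,0,0.012],0]
  ]
}}

```text
clock: 24.55
tool_pos: [0.5146, 0.0259, 0.1299]
orientation: [180.0, -0.0, -90.0]
force: [-0.5, -0.2, -0.7]
opening: 0.0542
gripper_force: 30.0
```

{"op": "send_rows", "data": {
  "deltas": [
    [[0,0,0.01],0],
    [[0,0,0.02],0],
    [[0,0,0.03],0],
    [[0,0,0.038],0],
    [[0,0,0.042],0]
  ]
}}

```text
clock: 24.97
tool_pos: [0.5142, 0.0257, 0.0951]
orientation: [179.9, -0.0, -90.0]
force: [-0.2, -0.5, -0.4]
opening: 0.0543
gripper_force: 30.0
```

{"op": "send_rows", "data": {
  "deltas": [
    [[0,0,0.001],0],
    [[0,0,0.002],0],
    [[0,0,0.003],0],
    [[0,0,0.003],0],
    [[0,0,0.003],0]
  ]
}}

```text
clock: 25.38
tool_pos: [0.5148, 0.0259, 0.0943]
orientation: [-180.0, 0.0, -90.0]
force: [0.5, -0.7, -0.4]
opening: 0.0548
gripper_force: 30.0
```

```bash
python3 - <<'E'
from h import *
here(); p=ctrl.snapshot("top"); brown(p,.0035)
E
```

```text
t 25.38 [0.5148 0.0259 0.0943] [-180.    0.  -90.] F [ 0.5 -0.7 -0.4] open 0.0548 gf 30.0
px [319. 390.] ctr [ 0.0641 -0.0017] axes [0.0941 0.1596]
px [217. 272.] ctr [0.4126 0.2974] axes [0.1202 0.1781]
px [408. 236.] ctr [ 0.535  -0.2729] axes [0.0638 0.2033]
px [219. 226.] ctr [0.5654 0.3023] axes [0.0383 0.0393]
px [290. 245.] ctr [0.5128 0.0769] axes [0.1309 0.2896]
```

{"op": "send_rows", "data": {
  "deltas": [
    [[0,0,0],0],
    [[0,0,0],0],
    [[0,0,0],0],
    [[0,0,0],0],
    [[0,0,0],0]
  ],
  "gripper": 0.8
}}

```text
clock: 25.85
tool_pos: [0.5147, 0.0259, 0.0941]
orientation: [-180.0, 0.0, -90.0]
force: [-0.4, 0.1, -0.1]
opening: 0.0698
gripper_force: 0.0
```

{"op": "send_rows", "data": {
  "deltas": [
    [[0,0,-0.02],0],
    [[0,0,-0.05],0],
    [[0,0,-0.09],0],
    [[0,0,-0.13],0],
    [[0,0,-0.14],0]
  ]
}}

```text
clock: 26.27
tool_pos: [0.5167, 0.0264, 0.2111]
orientation: [-179.6, 0.1, -89.9]
force: [1.1, 0.8, 0.4]
opening: 0.0702
gripper_force: 0.0
```

{"op": "send_rows", "data": {
  "deltas": [
    [[-0.172,-0.0315,0],0],
    [[-0.172,-0.0315,0],0],
    [[-0.172,-0.0315,0],0],
    [[-0.172,-0.0315,0],0],
    [[-0.172,-0.0315,0],0]
  ]
}}

```text
clock: 26.68
tool_pos: [0.5406, 0.1669, 0.2058]
orientation: [-180.0, 0.0, -89.8]
force: [0.7, -0.2, 0.5]
opening: 0.0701
gripper_force: 0.0
```

{"op": "send_rows", "data": {
  "deltas": [
    [[-0.173,-0.0315,0],0],
    [[-0.173,-0.0315,0],0],
    [[-0.173,-0.0315,0],0],
    [[-0.173,-0.0315,0],0],
    [[-0.173,-0.0315,0],0]
  ],
  "gripper": 0.72
}}

```text
clock: 27.1
tool_pos: [0.5654, 0.305, 0.2052]
orientation: [180.0, -0.0, -89.8]
force: [-0.2, -0.0, 0.5]
opening: 0.063
gripper_force: 0.0
```

{"op": "send_rows", "data": {
  "deltas": [
    [[0,0,0],0],
    [[0,0,0],0],
    [[0,0,0],0],
    [[0,0,0],0],
    [[0,0,0],0]
  ]
}}

```text
clock: 27.52
tool_pos: [0.5651, 0.301, 0.2065]
orientation: [-180.0, 0.0, -90.1]
force: [-0.4, -0.0, -0.2]
opening: 0.0624
gripper_force: 0.0
```

```bash
python3 - <<'E'
from h import *
here(); w=ctrl.snapshot("wrist"); brown(w,.005); p=ctrl.snapshot("top"); brown(p,.0035)
cv2.imwrite("pics/c8.png",cv2.cvtColor(np.hstack([cv2.resize(w["color"][:,120:520],(400,400)),cv2.resize(p["color"][170:290,200:340],(400,343),interpolation=cv2.INTER_CUBIC)[[min(i,342) for i in range(400)]]]),cv2.COLOR_RGB2BGR))
E
```

```text
t 27.52 [0.5651 0.301  0.2065] [-180.     0.   -90.1] F [-0.4 -0.  -0.2] open 0.0624 gf 0.0
px [416. 198.] ctr [0.4655 0.3054] axes [0.0331 0.034 ]
px [322. 196.] ctr [0.5636 0.303 ] axes [0.04   0.0403]
px [319. 390.] ctr [ 0.0666 -0.0012] axes [0.0892 0.1605]
px [109. 333.] ctr [0.2729 0.6443] axes [0.1737 0.5958]
px [310. 241.] ctr [0.5183 0.0246] axes [0.0551 0.0558]
px [408. 236.] ctr [ 0.5349 -0.2742] axes [0.0638 0.201 ]
px [219. 226.] ctr [0.5655 0.3002] axes [0.0342 0.0396]
px [144. 224.] ctr [0.5815 0.533 ] axes [0.1508 0.3298]
```

View pics/c8.png

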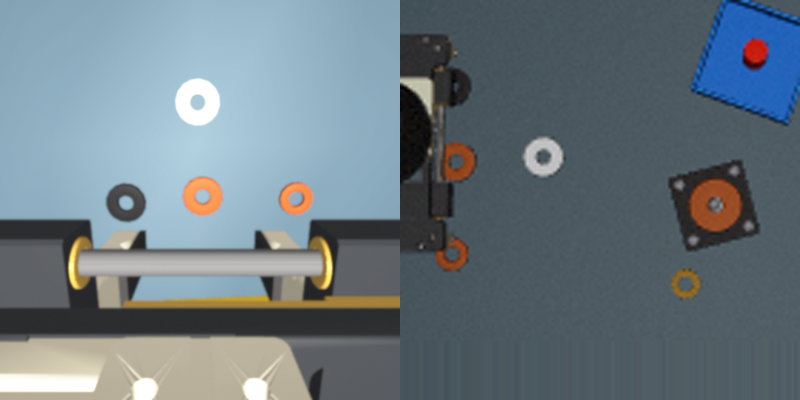

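{"op": "send_rows", "data": {
  "deltas": [
    [[-0.003,0.001,0.04],0],
    [[-0.003,0.001,0.08],0],
    [[-0.003,0.001,0.12],0],
    [[-0.003,0.001,0.145],0],
    [[-0.003,0.001,0.145],0]
  ],
  "gripper": 0.63
}}

```text
clock: 28.03
tool_pos: [0.5621, 0.3022, 0.0854]
orientation: [179.7, -0.3, -90.1]
force: [-0.7, 0.3, -0.1]
opening: 0.0552
gripper_force: 0.0
```

{"op": "send_rows", "data": {
  "deltas": [
    [[0,0,0.01],0],
    [[0,0,0.018],0],
    [[0,0,0.024],0],
    [[0,0,0.028],0],
    [[0,0,0.028],0]
  ]
}}

```text
clock: 28.45
tool_pos: [0.5643, 0.3044, 0.0678]
orientation: [-180.0, 0.0, -90.0]
force: [0.6, 0.1, -0.8]
opening: 0.0551
gripper_force: 0.0
```

{"op": "send_rows", "data": {
  "deltas": [
    [[0,0,0],0],
    [[0,0,0],0],
    [[0,0,0],0],
    [[0,0,0],0],
    [[0,0,0],0]
  ],
  "gripper": 0
}}

```text
clock: 28.87
tool_pos: [0.5645, 0.3045, 0.0683]
orientation: [-180.0, 0.0, -90.0]
force: [-1.0, 0.6, 3.1]
opening: 0.0402
gripper_force: 30.0
```

{"op": "send_rows", "data": {
  "deltas": [
    [[0,0,0],0],
    [[0,0,0],0],
    [[0,0,-0.02],0],
    [[0,0,-0.06],0],
    [[0,0,-0.1],0]
  ]
}}

```text
clock: 29.28
tool_pos: [0.5634, 0.3035, 0.1469]
orientation: [179.8, -0.2, -90.0]
force: [0.4, 0.5, -0.5]
opening: 0.0402
gripper_force: 30.0
```

{"op": "send_rows", "data": {
  "deltas": [
    [[0,0,-0.03],0],
    [[0,0,-0.065],0],
    [[0,0,-0.065],0],
    [[0,0,-0.065],0],
    [[0,0,-0.065],0]
  ]
}}

```text
clock: 29.7
tool_pos: [0.5638, 0.3041, 0.1992]
orientation: [180.0, -0.0, -90.0]
force: [-0.1, -0.5, -1.5]
opening: 0.0402
gripper_force: 30.0
```

{"op": "send_rows", "data": {
  "deltas": [
    [[0.05,0.01,0],0],
    [[0.1,0.02,0],0],
    [[0.15,0.03,0],0],
    [[0.19,0.038,0],0],
    [[0.2,0.04,0],0]
  ]
}}

```text
clock: 30.12
tool_pos: [0.5298, 0.14, 0.1981]
orientation: [179.8, -0.1, -90.1]
force: [-0.1, -0.2, -0.4]
opening: 0.0399
gripper_force: 30.0
```

{"op": "send_rows", "data": {
  "deltas": [
    [[0.03,0.006,0.01],0],
    [[0.06,0.012,0.02],0],
    [[0.09,0.018,0.035],0],
    [[0.1036,0.021,0.049],0],
    [[0.1036,0.021,0.049],0]
  ]
}}

```text
clock: 30.53
tool_pos: [0.5128, 0.0588, 0.1572]
orientation: [179.7, -0.1, -90.2]
force: [-1.3, 0.2, 0.4]
opening: 0.0404
gripper_force: 30.0
```

{"op": "send_rows", "data": {
  "deltas": [
    [[0,0,0],0],
    [[0,0,0],0],
    [[0,0,0],0],
    [[0,0,0],0],
    [[0,0,0],0]
  ]
}}

```text
clock: 30.95
tool_pos: [0.5158, 0.0621, 0.1607]
orientation: [-180.0, 0.0, -89.9]
force: [-0.8, 1.1, -0.3]
opening: 0.04
gripper_force: 30.0
```

```bash
cat >> h.py <<'E'
def held(w,D,front_only=True,lo=(3,90,60),hi=(16,255,255),ztop=.0603):
    "predict vs seen front row / cols of held ring, in px"
    t,r=tool(); a=np.radians(np.arange(0,360,3)); ring=t+r.apply(np.c_[D/2*np.cos(a),D/2*np.sin(a),0*a+ztop]); q=proj(w,ring)
    g=cv2.inRange(cv2.cvtColor(w["color"],cv2.COLOR_RGB2HSV),lo,hi); n,l,s,c=cv2.connectedComponentsWithStats(g)
    print("pred top row",q[:,1].min().round(1),"cols",q[:,0].min().round(1),q[:,0].max().round(1),"bottom",q[:,1].max().round(1))
    for i in range(1,n):
        if s[i,4]>60: print("blob x0 y0 w h",s[i])
def bright_tip(w,P=(.515,.0268,.074)):
    u=proj(w,[P])[0]; print("tip pred",u.round(1)); x,y=int(u[0]),int(u[1])
    G=cv2.cvtColor(w["color"],cv2.COLOR_RGB2GRAY)[y-14:y+15,x-14:x+15]; m=(G>225).astype(np.uint8); n,l,s,c=cv2.connectedComponentsWithStats(m)
    for i in range(1,n): 
        if s[i,4]>6: print("bright",s[i,4],(c[i]+[x-14,y-14]).round(1))
E
python3 - <<'E'
from h import *
here(); w=ctrl.snapshot("wrist"); held(w,.042); bright_tip(w)
cv2.imwrite("pics/c9.png",cv2.cvtColor(cv2.resize(w["color"][150:300,245:395],(600,600),interpolation=cv2.INTER_CUBIC),cv2.COLOR_RGB2BGR))
E
```

```text
t 30.95 [0.5158 0.0621 0.1607] [-180.     0.   -89.9] F [-0.8  1.1 -0.3] open 0.04 gf 30.0
pred top row 212.9 cols 284.7 358.3 bottom 281.4
blob x0 y0 w h [ 61  90  32  35 546]
blob x0 y0 w h [ 286  131   73   73 3681]
blob x0 y0 w h [ 283  208   75   42 2009]
tip pred [322.6 179.5]
bright 24 [313.  167.4]
bright 27 [329.5 167.6]
bright 97 [321.8 179.1]
```

View pics/c9.png

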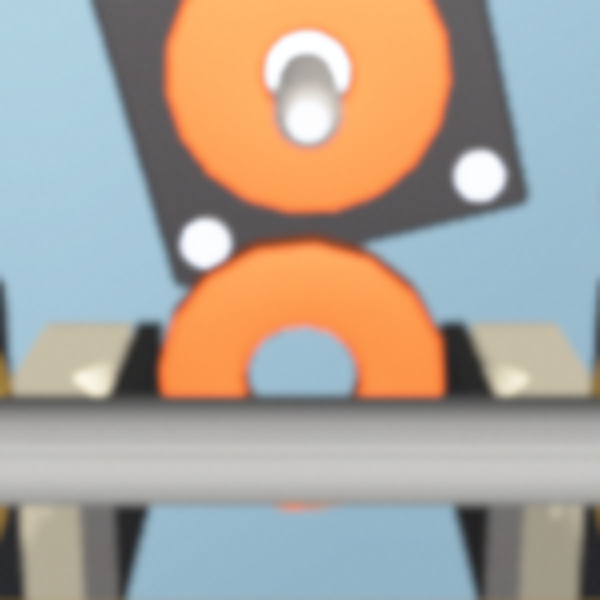

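{"op": "send_rows", "data": {
  "deltas": [
    [[0.012,0.001,0],0],
    [[0.026,0.001,0],0],
    [[0.038,0.001,0],0],
    [[0.0415,0.001,0],0],
    [[0.0415,0.001,0],0]
  ]
}}

```text
clock: 31.42
tool_pos: [0.5145, 0.027, 0.1605]
orientation: [180.0, -0.0, -90.1]
force: [0.4, -0.0, -0.3]
opening: 0.0403
gripper_force: 30.0
```

{"op": "send_rows", "data": {
  "deltas": [
    [[0,0,0],0],
    [[0,0,0.01],0],
    [[0,0,0.02],0],
    [[0,0,0.03],0],
    [[0,0,0.035],0]
  ]
}}

```text
clock: 31.83
tool_pos: [0.5139, 0.0282, 0.1307]
orientation: [179.9, -0.0, -90.0]
force: [-0.3, -1.0, -0.0]
opening: 0.0402
gripper_force: 30.0
```

{"op": "send_rows", "data": {
  "deltas": [
    [[0,0,0.002],0],
    [[0,0,0.004],0],
    [[0,0,0.005],0],
    [[0,0,0.005],0],
    [[0,0,0.005],0]
  ]
}}

```text
clock: 32.25
tool_pos: [0.5148, 0.0283, 0.1287]
orientation: [-180.0, 0.0, -90.0]
force: [0.2, -0.7, -0.8]
opening: 0.0401
gripper_force: 30.0
```

{"op": "send_rows", "data": {
  "deltas": [
    [[0,0,0.008],0],
    [[0,0,0.016],0],
    [[0,0,0.024],0],
    [[0,0,0.03],0],
    [[0,0,0.033],0]
  ]
}}

```text
clock: 32.67
tool_pos: [0.5142, 0.028, 0.1009]
orientation: [179.9, -0.0, -90.0]
force: [0.6, -0.2, -0.3]
opening: 0.0402
gripper_force: 30.0
```

{"op": "send_rows", "data": {
  "deltas": [
    [[0,0,0],0],
    [[0,0,0],0],
    [[0,0,0],0],
    [[0,0,0],0],
    [[0,0,0],0]
  ],
  "gripper": 0.65
}}

```text
clock: 33.08
tool_pos: [0.5149, 0.0283, 0.1024]
orientation: [-180.0, 0.0, -90.0]
force: [0.4, 0.8, 0.1]
opening: 0.0565
gripper_force: 0.0
```

{"op": "send_rows", "data": {
  "deltas": [
    [[0,0,-0.02],0],
    [[0,0,-0.05],0],
    [[0,0,-0.09],0],
    [[0,0,-0.125],0],
    [[0,0,-0.13],0]
  ]
}}

```text
clock: 33.5
tool_pos: [0.517, 0.0288, 0.2114]
orientation: [-179.6, 0.1, -89.9]
force: [1.1, 0.9, 0.6]
opening: 0.0569
gripper_force: 0.0
```

{"op": "send_rows", "data": {
  "deltas": [
    [[-0.172,0.0305,0],0],
    [[-0.172,0.0305,0],0],
    [[-0.172,0.0305,0],0],
    [[-0.172,0.0305,0],0],
    [[-0.172,0.0305,0],0]
  ]
}}

```text
clock: 33.92
tool_pos: [0.49, 0.1689, 0.2063]
orientation: [-179.9, 0.1, -89.8]
force: [-0.0, -1.6, -0.1]
opening: 0.0567
gripper_force: 0.0
```

{"op": "send_rows", "data": {
  "deltas": [
    [[-0.173,0.031,0],0],
    [[-0.173,0.031,0],0],
    [[-0.173,0.031,0],0],
    [[-0.173,0.031,0],0],
    [[-0.173,0.031,0],0]
  ],
  "gripper": 0.6
}}

```text
clock: 34.33
tool_pos: [0.4652, 0.3072, 0.206]
orientation: [-180.0, 0.0, -89.8]
force: [0.4, -0.6, 0.0]
opening: 0.0528
gripper_force: 0.0
```

{"op": "send_rows", "data": {
  "deltas": [
    [[0,0,0],0],
    [[0,0,0],0],
    [[0,0,0],0],
    [[0,0,0],0],
    [[0,0,0],0]
  ]
}}

```text
clock: 34.75
tool_pos: [0.4657, 0.3033, 0.2062]
orientation: [-180.0, 0.0, -90.1]
force: [0.4, -0.5, -0.7]
opening: 0.0528
gripper_force: 0.0
```

```bash
python3 - <<'E'
from h import *
here(); w=ctrl.snapshot("wrist"); brown(w,.005); p=ctrl.snapshot("top"); save(p,"t10.png"); save(w,"w10.png")
for d in ctrl.boxes_of(p,"nut")[:2]: print(d, atz(p,np.array(d["xy"])*[640,400],.014))
E
```

```text
t 34.75 [0.4657 0.3033 0.2062] [-180.     0.   -90.1] F [ 0.4 -0.5 -0.7] open 0.0528 gf 0.0
px [321. 196.] ctr [0.4654 0.3054] axes [0.0331 0.0335]
{'xy': [0.4719, 0.6743], 'conf': 0.5} [0.43279256 0.04852863 0.014     ]
```

{"op": "send_rows", "data": {
  "deltas": [
    [[-0.0015,0,0.04],0],
    [[-0.0015,0,0.08],0],
    [[-0.0015,0,0.12],0],
    [[-0.0015,0,0.145],0],
    [[-0.0015,0,0.145],0]
  ]
}}

```text
clock: 35.32
tool_pos: [0.4637, 0.3032, 0.0859]
orientation: [179.7, -0.3, -90.1]
force: [-0.9, -0.5, 0.4]
opening: 0.0526
gripper_force: 0.0
```

{"op": "send_rows", "data": {
  "deltas": [
    [[0,0,0.01],0],
    [[0,0,0.018],0],
    [[0,0,0.024],0],
    [[0,0,0.028],0],
    [[0,0,0.028],0]
  ]
}}

```text
clock: 35.73
tool_pos: [0.4655, 0.3055, 0.0678]
orientation: [-180.0, 0.0, -90.0]
force: [-0.1, -0.2, -0.7]
opening: 0.0528
gripper_force: 0.0
```

{"op": "send_rows", "data": {
  "deltas": [
    [[0,0,0],0],
    [[0,0,0],0],
    [[0,0,0],0],
    [[0,0,0],0],
    [[0,0,0],0]
  ],
  "gripper": 0
}}

```text
clock: 36.15
tool_pos: [0.4656, 0.3056, 0.0681]
orientation: [-180.0, 0.0, -90.0]
force: [-0.2, -0.3, 3.3]
opening: 0.0327
gripper_force: 30.0
```

{"op": "send_rows", "data": {
  "deltas": [
    [[0,0,0],0],
    [[0,0,0],0],
    [[0,0,-0.02],0],
    [[0,0,-0.06],0],
    [[0,0,-0.1],0]
  ]
}}

```text
clock: 36.57
tool_pos: [0.4648, 0.3046, 0.1473]
orientation: [179.9, -0.2, -90.0]
force: [1.1, 0.4, -0.3]
opening: 0.0324
gripper_force: 30.0
```

{"op": "send_rows", "data": {
  "deltas": [
    [[0,0,-0.03],0],
    [[0,0,-0.065],0],
    [[0,0,-0.065],0],
    [[0,0,-0.065],0],
    [[0,0,-0.065],0]
  ]
}}

```text
clock: 36.98
tool_pos: [0.4651, 0.3051, 0.1992]
orientation: [180.0, -0.0, -90.0]
force: [-0.7, 0.4, -0.8]
opening: 0.0328
gripper_force: 30.0
```

{"op": "send_rows", "data": {
  "deltas": [
    [[0.05,-0.01,0],0],
    [[0.1,-0.02,0],0],
    [[0.15,-0.03,0],0],
    [[0.19,-0.038,0],0],
    [[0.2,-0.04,0],0]
  ]
}}

```text
clock: 37.4
tool_pos: [0.4966, 0.1413, 0.198]
orientation: [179.8, -0.1, -90.1]
force: [0.1, -0.1, -0.6]
opening: 0.0324
gripper_force: 30.0
```

{"op": "send_rows", "data": {
  "deltas": [
    [[0.03,-0.006,0.01],0],
    [[0.06,-0.012,0.02],0],
    [[0.09,-0.018,0.035],0],
    [[0.1036,-0.022,0.049],0],
    [[0.1036,-0.022,0.049],0]
  ]
}}

```text
clock: 37.82
tool_pos: [0.5135, 0.0601, 0.157]
orientation: [179.7, -0.1, -90.2]
force: [-1.0, 0.1, 0.4]
opening: 0.0323
gripper_force: 30.0
```

{"op": "send_rows", "data": {
  "deltas": [
    [[0,0,0],0],
    [[0,0,0],0],
    [[0,0,0],0],
    [[0,0,0],0],
    [[0,0,0],0]
  ]
}}

```text
clock: 38.23
tool_pos: [0.5152, 0.0633, 0.1609]
orientation: [-180.0, 0.0, -89.9]
force: [0.3, -0.0, -0.6]
opening: 0.0326
gripper_force: 30.0
```

```bash
python3 - <<'E'
from h import *
here(); w=ctrl.snapshot("wrist"); held(w,.035); bright_tip(w); save(w,"w11.png")
cv2.imwrite("pics/c11.png",cv2.cvtColor(cv2.resize(w["color"][150:300,245:395],(600,600),interpolation=cv2.INTER_CUBIC),cv2.COLOR_RGB2BGR))
E
```

```text
t 38.23 [0.5152 0.0633 0.1609] [-180.     0.   -89.9] F [ 0.3 -0.  -0.6] open 0.0326 gf 30.0
pred top row 218.9 cols 290.7 352.0 bottom 276.0
blob x0 y0 w h [ 56  88  36  35 571]
blob x0 y0 w h [ 285  129   73   74 3755]
blob x0 y0 w h [ 290  218   61   32 1196]
tip pred [321.7 177.5]
bright 19 [312.6 165.7]
bright 32 [328.6 165.7]
bright 98 [320.9 177.1]
```

View pics/c11.png

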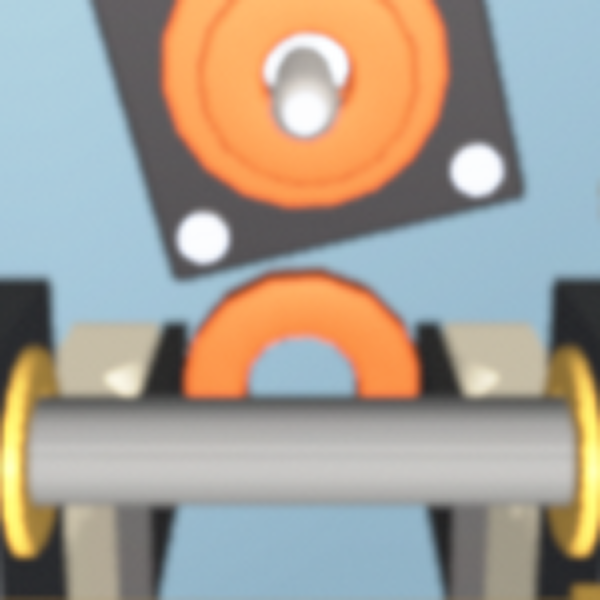

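{"op": "send_rows", "data": {
  "deltas": [
    [[0.013,0,0],0],
    [[0.028,0,0],0],
    [[0.041,0,0],0],
    [[0.045,0,0],0],
    [[0.045,0,0],0]
  ]
}}

```text
clock: 38.7
tool_pos: [0.5149, 0.0252, 0.1605]
orientation: [180.0, -0.0, -90.1]
force: [0.2, -0.4, -0.6]
opening: 0.0327
gripper_force: 30.0
```

{"op": "send_rows", "data": {
  "deltas": [
    [[0,0,0],0],
    [[0,0,0.01],0],
    [[0,0,0.02],0],
    [[0,0,0.03],0],
    [[0,0,0.035],0]
  ]
}}

```text
clock: 39.12
tool_pos: [0.5143, 0.0265, 0.1307]
orientation: [179.9, -0.0, -90.0]
force: [-1.0, -0.1, -0.6]
opening: 0.0329
gripper_force: 30.0
```

{"op": "send_rows", "data": {
  "deltas": [
    [[0,0,0.002],0],
    [[0,0,0.004],0],
    [[0,0,0.005],0],
    [[0,0,0.005],0],
    [[0,0,0.005],0]
  ]
}}

```text
clock: 39.53
tool_pos: [0.5152, 0.0266, 0.1287]
orientation: [-180.0, 0.0, -90.0]
force: [-0.4, 0.2, -0.8]
opening: 0.0327
gripper_force: 30.0
```

{"op": "send_rows", "data": {
  "deltas": [
    [[0,0,0.007],0],
    [[0,0,0.014],0],
    [[0,0,0.02],0],
    [[0,0,0.025],0],
    [[0,0,0.025],0]
  ]
}}

```text
clock: 39.95
tool_pos: [0.5145, 0.0263, 0.1073]
orientation: [179.9, -0.0, -90.0]
force: [0.0, -0.7, 0.3]
opening: 0.0324
gripper_force: 30.0
```

{"op": "send_rows", "data": {
  "deltas": [
    [[0,0,0],0],
    [[0,0,0],0],
    [[0,0,0],0],
    [[0,0,0],0],
    [[0,0,0],0]
  ],
  "gripper": 0.6
}}

```text
clock: 40.37
tool_pos: [0.5152, 0.0266, 0.1087]
orientation: [-180.0, 0.0, -90.0]
force: [0.1, 0.9, 0.1]
opening: 0.0521
gripper_force: 0.0
```

{"op": "send_rows", "data": {
  "deltas": [
    [[0,0,-0.02],0],
    [[0,0,-0.05],0],
    [[0,0,-0.09],0],
    [[0,0,-0.122],0],
    [[0,0,-0.122],0]
  ]
}}

```text
clock: 40.78
tool_pos: [0.5176, 0.0272, 0.2116]
orientation: [-179.5, 0.1, -89.9]
force: [1.5, 0.7, 0.2]
opening: 0.0526
gripper_force: 0.0
```

{"op": "send_rows", "data": {
  "deltas": [
    [[-0.01,0.03,0],0],
    [[-0.02,0.06,0],0],
    [[-0.037,0.1,0],0],
    [[-0.037,0.1,0],0],
    [[-0.037,0.1,0],0]
  ]
}}

```text
clock: 41.2
tool_pos: [0.434, 0.0566, 0.2065]
orientation: [-179.9, 0.0, -89.9]
force: [0.3, 0.6, -0.4]
opening: 0.0523
gripper_force: 0.0
```

{"op": "send_rows", "data": {
  "deltas": [
    [[0,0,0],0],
    [[0,0,0],0],
    [[0,0,0],0],
    [[0,0,0],0],
    [[0,0,0],0]
  ]
}}

```text
clock: 41.62
tool_pos: [0.4354, 0.0559, 0.2058]
orientation: [180.0, -0.0, -90.0]
force: [-0.2, 0.1, 0.4]
opening: 0.0527
gripper_force: 0.0
```

```bash
python3 - <<'E'
from h import *
here(); w=ctrl.snapshot("wrist"); brown(w,.01,lo=(17,60,60),hi=(32,255,255)); p=ctrl.snapshot("top"); s=ctrl.snapshot("scene")
for n in ("nut",):
  for d in ctrl.cut_out(w,n)[:2]:
    k=max(cv2.findContours(d["pixels"].astype(np.uint8),0,1)[0],key=len); print(d["conf"],d["xy"],cv2.fitEllipse(np.array([atz(w,v[0],.012)[:2] for v in k],np.float32)))
cv2.imwrite("pics/c12.png",cv2.cvtColor(np.hstack([cv2.resize(w["color"][:,120:520],(400,400)),cv2.resize(s["color"][150:230,300:380],(400,400),interpolation=cv2.INTER_CUBIC)]),cv2.COLOR_RGB2BGR))
E
```

```text
t 41.62 [0.4354 0.0559 0.2058] [180.  -0. -90.] F [-0.2  0.1  0.4] open 0.0527 gf 0.0
px [389. 303.] ctr [0.2233 0.1795] axes [0.0155 0.6615]
px [424. 263.] ctr [0.3242 0.1319] axes [0.0231 0.0634]
px [216. 263.] ctr [0.5481 0.1318] axes [0.0232 0.0638]
px [323. 197.] ctr [0.4333 0.0573] axes [0.03   0.0315]
0.74 [0.5019, 0.5028] ((0.433719277381897, 0.05698171257972717), (0.030570771545171738, 0.032254718244075775), 162.3810577392578)
0.27 [0.3173, 0.0155] ((0.5615504384040833, -0.10999534279108047), (0.017986461520195007, 0.20111335813999176), 94.10440826416016)
```

View pics/c12.png

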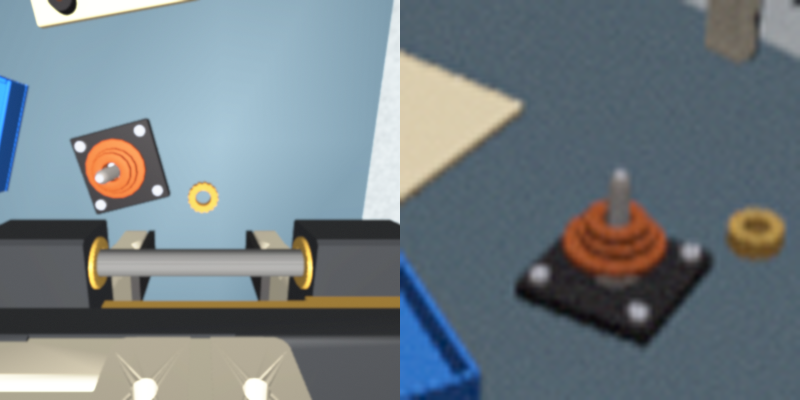

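{"op": "send_rows", "data": {
  "deltas": [
    [[-0.0015,0.0025,0],-0.39],
    [[-0.0015,0.0025,0],-0.39],
    [[-0.0015,0.0025,0],-0.39],
    [[-0.0015,0.0025,0],-0.39],
    [[-0.0015,0.0025,0],-0.39]
  ],
  "gripper": 0.5
}}

```text
clock: 42.23
tool_pos: [0.4331, 0.0573, 0.2061]
orientation: [-180.0, -0.0, -54.5]
force: [0.9, -0.0, 1.0]
opening: 0.0435
gripper_force: 0.0
```

{"op": "send_rows", "data": {
  "deltas": [
    [[0,0,0],-0.39],
    [[0,0,0],-0.39],
    [[0,0,0],-0.39],
    [[0,0,0],-0.39],
    [[0,0,0],-0.39]
  ]
}}

```text
clock: 42.65
tool_pos: [0.4331, 0.0573, 0.2061]
orientation: [-180.0, 0.0, -19.4]
force: [-0.7, 0.2, -0.2]
opening: 0.0438
gripper_force: 0.0
```

{"op": "send_rows", "data": {
  "deltas": [
    [[0,0,0],-0.22],
    [[0,0,0],-0.22],
    [[0,0,0],-0.22],
    [[0,0,0],-0.22],
    [[0,0,0],-0.22]
  ]
}}

```text
clock: 43.07
tool_pos: [0.4331, 0.0573, 0.2061]
orientation: [180.0, 0.0, -0.2]
force: [0.2, -0.1, -0.6]
opening: 0.0437
gripper_force: 0.0
```

{"op": "send_rows", "data": {
  "deltas": [
    [[0,0,0],0],
    [[0,0,0],0],
    [[0,0,0],0],
    [[0,0,0],0],
    [[0,0,0],0]
  ]
}}

```text
clock: 43.48
tool_pos: [0.4331, 0.0573, 0.2061]
orientation: [-180.0, -0.0, -0.0]
force: [-0.9, -0.3, -0.1]
opening: 0.0439
gripper_force: 0.0
```

```bash
python3 - <<'E'
from h import *
here(); w=ctrl.snapshot("wrist"); brown(w,.01,lo=(17,60,60),hi=(32,255,255)); bright_tip(w)
save(w,"w13.png")
E
```

```text
t 43.48 [0.4331 0.0573 0.2061] [-180.   -0.   -0.] F [-0.9 -0.3 -0.1] open 0.0439 gf 0.0
px [372. 303.] ctr [ 0.3116 -0.1639] axes [0.0143 0.6891]
px [409. 263.] ctr [ 0.3582 -0.038 ] axes [0.0191 0.061 ]
px [231. 263.] ctr [0.3582 0.1533] axes [0.0197 0.0621]
px [320. 197.] ctr [0.4332 0.0573] axes [0.0303 0.0314]
px [495. 107.] ctr [ 0.5088 -0.1206] axes [0.0232 0.1973]
px [566.  47.] ctr [ 0.5727 -0.1728] axes [0.0451 0.1224]
tip pred [361.5 108.8]
```

{"op": "send_rows", "data": {
  "deltas": [
    [[0,0,0.04],0],
    [[0,0,0.08],0],
    [[0,0,0.12],0],
    [[0,0,0.145],0],
    [[0,0,0.145],0]
  ]
}}

```text
clock: 43.95
tool_pos: [0.4309, 0.0561, 0.0867]
orientation: [179.8, 0.4, -0.1]
force: [-1.3, -0.3, -0.3]
opening: 0.0438
gripper_force: 0.0
```

{"op": "send_rows", "data": {
  "deltas": [
    [[0,0,0.01],0],
    [[0,0,0.018],0],
    [[0,0,0.023],0],
    [[0,0,0.026],0],
    [[0,0,0.026],0]
  ]
}}

```text
clock: 44.37
tool_pos: [0.4333, 0.0574, 0.0695]
orientation: [-180.0, -0.0, 0.0]
force: [-0.6, -0.3, -0.0]
opening: 0.0436
gripper_force: 0.0
```

{"op": "send_rows", "data": {
  "deltas": [
    [[0,0,0],0],
    [[0,0,0],0],
    [[0,0,0],0],
    [[0,0,0],0],
    [[0,0,0],0]
  ],
  "gripper": 0
}}

```text
clock: 44.78
tool_pos: [0.4333, 0.0575, 0.0697]
orientation: [-180.0, -0.0, 0.0]
force: [-1.4, 0.7, 5.7]
opening: 0.0283
gripper_force: 30.0
```

{"op": "send_rows", "data": {
  "deltas": [
    [[0,0,0],0],
    [[0,0,0],0],
    [[0,0,-0.03],0],
    [[0,0,-0.07],0],
    [[0,0,-0.12],0]
  ]
}}

```text
clock: 45.2
tool_pos: [0.4316, 0.0565, 0.1647]
orientation: [179.9, 0.3, -0.0]
force: [1.2, 0.0, -1.2]
opening: 0.0282
gripper_force: 30.0
```

{"op": "send_rows", "data": {
  "deltas": [
    [[0,0,0],0],
    [[0.015,0.01,0],0],
    [[0.035,0.025,0],0],
    [[0.0585,0.0375,0],0],
    [[0.0585,0.0375,0],0]
  ]
}}

```text
clock: 45.62
tool_pos: [0.4824, 0.0267, 0.1654]
orientation: [-180.0, -0.1, -0.0]
force: [1.3, 0.5, 0.1]
opening: 0.028
gripper_force: 30.0
```

{"op": "send_rows", "data": {
  "deltas": [
    [[0,0,0],0],
    [[0,0,0],0],
    [[0,0,0],0],
    [[0,0,0],0],
    [[0,0,0],0]
  ]
}}

```text
clock: 46.03
tool_pos: [0.4795, 0.0276, 0.1654]
orientation: [-180.0, -0.0, 0.0]
force: [-0.2, -0.1, -1.1]
opening: 0.0284
gripper_force: 30.0
```

```bash
python3 - <<'E'
from h import *
here(); w=ctrl.snapshot("wrist"); held(w,.030,lo=(17,60,60),hi=(32,255,255),ztop=.0555); bright_tip(w)
cv2.imwrite("pics/c14.png",cv2.cvtColor(cv2.resize(w["color"][150:300,245:395],(600,600),interpolation=cv2.INTER_CUBIC),cv2.COLOR_RGB2BGR))
E
```

```text
t 46.03 [0.4795 0.0276 0.1654] [-180.   -0.    0.] F [-0.2 -0.1 -1.1] open 0.0284 gf 30.0
pred top row 228.1 cols 293.6 347.6 bottom 278.1
blob x0 y0 w h [476  58 164 188 870]
blob x0 y0 w h [ 484   71  156   68 2139]
blob x0 y0 w h [556 214  21  27  64]
blob x0 y0 w h [588 214  52  17  99]
blob x0 y0 w h [ 294  222   54   29 1006]
blob x0 y0 w h [252 237  16  53 499]
blob x0 y0 w h [373 237  16  53 473]
blob x0 y0 w h [ 174  296  337   12 3052]
tip pred [321.8 179.8]
```

View pics/c14.png

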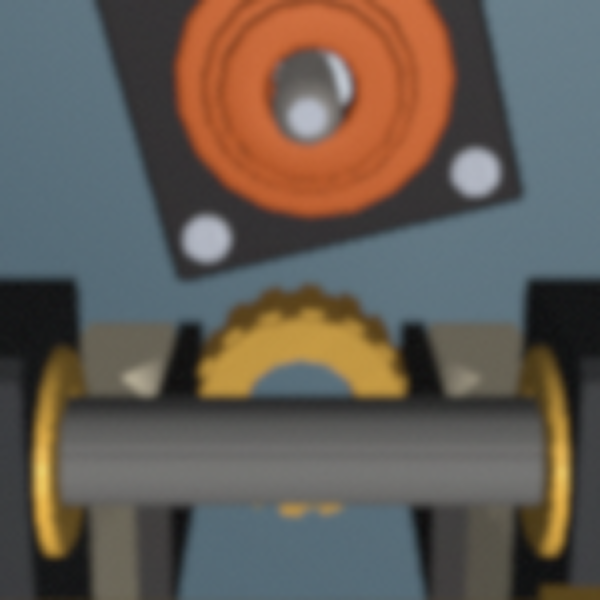

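{"op": "send_rows", "data": {
  "deltas": [
    [[0.013,0.001,0],0],
    [[0.028,0.001,0],0],
    [[0.041,0.001,0],0],
    [[0.0446,0.001,0],0],
    [[0.0446,0.001,0],0]
  ]
}}

```text
clock: 46.5
tool_pos: [0.5167, 0.0265, 0.1649]
orientation: [180.0, 0.0, -0.0]
force: [-0.1, -0.2, -0.7]
opening: 0.0283
gripper_force: 30.0
```

{"op": "send_rows", "data": {
  "deltas": [
    [[0,0,0],0],
    [[0,0,0.01],0],
    [[0,0,0.02],0],
    [[0,0,0.03],0],
    [[0,0,0.036],0]
  ]
}}

```text
clock: 46.92
tool_pos: [0.5147, 0.0263, 0.135]
orientation: [180.0, 0.1, -0.0]
force: [-0.9, 0.0, -1.1]
opening: 0.0287
gripper_force: 30.0
```

{"op": "send_rows", "data": {
  "deltas": [
    [[0,0,0.003],0],
    [[0,0,0.006],0],
    [[0,0,0.007],0],
    [[0,0,0.007],0],
    [[0,0,0.007],0]
  ]
}}

```text
clock: 47.33
tool_pos: [0.5157, 0.0266, 0.1311]
orientation: [-180.0, -0.0, 0.0]
force: [1.1, 0.2, -0.4]
opening: 0.0283
gripper_force: 30.0
```

{"op": "send_rows", "data": {
  "deltas": [
    [[0,0,0.006],0],
    [[0,0,0.012],0],
    [[0,0,0.017],0],
    [[0,0,0.0185],0],
    [[0,0,0.0185],0]
  ]
}}

```text
clock: 47.75
tool_pos: [0.5152, 0.0264, 0.1154]
orientation: [180.0, 0.1, 0.0]
force: [0.2, -0.3, -1.4]
opening: 0.0286
gripper_force: 30.0
```

{"op": "send_rows", "data": {
  "deltas": [
    [[0,0,0],0],
    [[0,0,0],0],
    [[0,0,0],0],
    [[0,0,0],0],
    [[0,0,0],0]
  ],
  "gripper": 0.5
}}

```text
clock: 48.17
tool_pos: [0.5157, 0.0266, 0.1162]
orientation: [-180.0, -0.0, 0.0]
force: [0.4, -1.1, -0.6]
opening: 0.043
gripper_force: 0.0
```

{"op": "send_rows", "data": {
  "deltas": [
    [[0,0,-0.02],0],
    [[0,0,-0.06],0],
    [[0,0,-0.11],0],
    [[0,0,-0.16],0],
    [[0,0,-0.19],0]
  ]
}}

```text
clock: 48.58
tool_pos: [0.5165, 0.0266, 0.2726]
orientation: [-179.9, -0.3, 0.0]
force: [0.5, 0.8, -0.6]
opening: 0.0437
gripper_force: 0.0
```

{"op": "send_rows", "data": {
  "deltas": [
    [[0.0555,0.214,0],0.39],
    [[0.0555,0.214,0],0.39],
    [[0.0555,0.214,0],0.39],
    [[0.0555,0.214,0],0.39],
    [[0.0555,0.214,0],0.39]
  ]
}}

```text
clock: 49.0
tool_pos: [0.5606, -0.149, 0.2679]
orientation: [180.0, -0.0, -35.6]
force: [0.0, 0.7, 0.1]
opening: 0.0439
gripper_force: 0.0
```

{"op": "send_rows", "data": {
  "deltas": [
    [[0,0,0],0.39],
    [[0,0,0],0.39],
    [[0,0,0],0.39],
    [[0,0,0],0.39],
    [[0,0,0],0.39]
  ]
}}

```text
clock: 49.42
tool_pos: [0.5598, -0.1448, 0.268]
orientation: [180.0, 0.0, -70.6]
force: [-0.3, -0.0, 0.7]
opening: 0.0435
gripper_force: 0.0
```

{"op": "send_rows", "data": {
  "deltas": [
    [[0,0,0],0.12],
    [[0,0,0],0.12],
    [[0,0,0],0.12],
    [[0,0,0],0.12],
    [[0,0,0],0.12]
  ]
}}

```text
clock: 49.83
tool_pos: [0.5599, -0.1447, 0.2681]
orientation: [-180.0, 0.0, -80.9]
force: [0.4, 1.0, -0.2]
opening: 0.0439
gripper_force: 0.0
```

```bash
python3 - <<'E'
from h import *
here(); w=ctrl.snapshot("wrist"); p=ctrl.snapshot("top"); q=ctrl.snapshot("scene")
h=cv2.cvtColor(w["color"],cv2.COLOR_RGB2HSV); g=cv2.inRange(h,(45,100,40),(80,255,255)); n,l,s,c=cv2.connectedComponentsWithStats(g)
for i in range(1,n):
    if s[i,4]>50: print("green",s[i],c[i],atz(w,c[i],.115),cv2.minAreaRect(np.argwhere(l==i)[:,::-1].astype(np.float32)))
# nut & stack check: nut in top/scene vs expected
for im,nm in ((p,"top"),(q,"scene")):
    h=cv2.cvtColor(im["color"],cv2.COLOR_RGB2HSV)
    print(nm,"exp nut ctr z.052",proj(im,[[.5152,.0268,.059],[.5152,.0268,.052],[.5152,.0268,.074]]).round(1).tolist())
    m=cv2.inRange(h,(17,80,50),(30,255,255)); n,l,s,c=cv2.connectedComponentsWithStats(m); u=proj(im,[[.5152,.0268,.052]])[0]
    for i in range(1,n):
        if s[i,4]>15 and np.hypot(*(c[i]-u))<60: print("brass",s[i],c[i].round(1))
    brown(im,.03)
E
```

```text
t 49.83 [ 0.5599 -0.1447  0.2681] [-180.     0.   -80.9] F [ 0.4  1.  -0.2] open 0.0439 gf 0.0
green [310 195  19  20 318] [318.62893082 204.46226415] [ 0.56225623 -0.14626796  0.115     ] ((319.0, 204.5), (19.0, 18.0), 90.0)
top exp nut ctr z.052 [[309.1, 241.7], [309.1, 241.8], [309.0, 241.6]]
px [299. 290.] ctr [0.398  0.0569] axes [0.1897 0.8473]
px [359. 210.] ctr [ 0.6092 -0.1233] axes [0.1516 0.179 ]
px [409. 203.] ctr [ 0.6318 -0.2741] axes [0.1673 0.1692]
scene exp nut ctr z.052 [[343.3, 188.8], [343.1, 190.9], [343.5, 184.1]]
brass [338 187  12   9  77] [343.2 191.3]
px [342. 199.] ctr [0.5201 0.0294] axes [0.051  0.0572]
px [634. 137.] ctr [-0.4143  0.4827] axes [0.0391 0.3447]
px [137.  47.] ctr [ 0.1811 -2.1047] axes [0.7774 2.4955]
```

{"op": "send_rows", "data": {
  "deltas": [
    [[0,-0.001,0.04],0],
    [[0,-0.001,0.08],0],
    [[0,-0.001,0.115],0],
    [[0,-0.001,0.137],0],
    [[0,-0.001,0.137],0]
  ]
}}

```text
clock: 50.4
tool_pos: [0.5585, -0.1444, 0.1544]
orientation: [179.6, 0.1, -81.0]
force: [0.9, -0.0, 0.9]
opening: 0.0436
gripper_force: 0.0
```

{"op": "send_rows", "data": {
  "deltas": [
    [[0,0,0],0],
    [[0,0,0],0],
    [[0,0,0],0],
    [[0,0,0],0],
    [[0,0,0],0]
  ],
  "gripper": 0
}}

```text
clock: 50.82
tool_pos: [0.5612, -0.1445, 0.1597]
orientation: [-179.9, -0.0, -81.0]
force: [-1.9, 0.1, 0.5]
opening: 0.016
gripper_force: 6.2
```

{"op": "send_rows", "data": {
  "deltas": [
    [[0,0,0],0],
    [[0,0,0],0],
    [[0,0,0],0],
    [[0,0,0],0],
    [[0,0,0],0]
  ]
}}

```text
clock: 51.23
tool_pos: [0.5609, -0.1447, 0.1586]
orientation: [-180.0, -0.0, -81.0]
force: [0.3, -2.1, 1.0]
opening: 0.0159
gripper_force: 30.0
```

{"op": "send_rows", "data": {
  "deltas": [
    [[0,0,-0.002],0],
    [[0,0,-0.005],0],
    [[0,0,-0.008],0],
    [[0,0,-0.009],0],
    [[0,0,-0.009],0]
  ]
}}

```text
clock: 51.65
tool_pos: [0.5607, -0.1447, 0.1659]
orientation: [180.0, -0.0, -81.0]
force: [-0.1, -2.9, -0.3]
opening: 0.0158
gripper_force: 30.0
```

```bash
python3 - <<'E'
from h import *
here()
t,r=tool(); l=R.from_euler("z",-PSI,degrees=True).apply(np.r_[t[:2]-RO,0])*1e3; print(l,LT)
s0=l[1]+105-75+75+30+30*np.pi-30-75+105-105; s0=LT-(105-l[1]); A=15*np.pi
def seg(a,b,n): return list(np.linspace(a,b,n+1)[1:])
ss=seg(s0,105+2*A,8)+seg(105+2*A,105+A,16)+seg(105+A,75+A,4)+seg(75+A,75,16)+seg(75,14,6)
c=[(*rail(s)[:2],t[2],rail(s)[2]) for s in ss]
plan([c[i:i+5] for i in range(0,len(c),5)],start=(*t,-81.0))
E
```

```text
t 51.65 [ 0.5607 -0.1447  0.1659] [180.  -0. -81.] F [-0.1 -2.9 -0.3] open 0.0158 gf 30.0
[ 45.42982326 100.36918727   0.        ] 274.2477796076938
[[[0.011, 0.0005, 0.0], -0.001], [[0.022, 0.0005, 0.0], -0.001], [[0.033, 0.0005, 0.0], -0.001], [[0.044, 0.0005, 0.0], -0.001], [[0.055, 0.0005, 0.0], -0.001]]
[[[0.011, -0.0, -0.0], -0.0], [[0.022, 0.0, 0.0], -0.0], [[0.033, 0.0, 0.0], -0.0], [[0.0367, 0.0002, 0.0], np.float64(0.062)], [[0.0403, 0.0007, 0.0], np.float64(0.125)]]
[[[0.0037, 0.0002, 0.0], np.float64(0.062)], [[0.0073, 0.0007, 0.0], np.float64(0.125)], [[0.0109, 0.0016, 0.0], np.float64(0.187)], [[0.0144, 0.0029, 0.0], np.float64(0.25)], [[0.0177, 0.0044, 0.0], np.float64(0.312)]]
[[[0.0037, 0.0002, 0.0], np.float64(0.063)], [[0.0073, 0.0007, 0.0], np.float64(0.125)], [[0.0109, 0.0016, 0.0], np.float64(0.188)], [[0.0144, 0.0029, 0.0], np.float64(0.25)], [[0.0177, 0.0044, 0.0], np.float64(0.313)]]
[[[0.0037, 0.0002, 0.0], np.float64(0.062)], [[0.0073, 0.0007, 0.0], np.float64(0.125)], [[0.0109, 0.0016, 0.0], np.float64(0.187)], [[0.0144, 0.0029, 0.0], np.float64(0.25)], [[
[... 369 characters left out ...]
, -0.0029, -0.0], np.float64(-0.25)], [[0.0177, -0.0044, -0.0], np.float64(-0.312)]]
[[[0.0037, -0.0002, -0.0], np.float64(-0.062)], [[0.0073, -0.0007, -0.0], np.float64(-0.125)], [[0.0109, -0.0016, -0.0], np.float64(-0.188)], [[0.0144, -0.0029, -0.0], np.float64(-0.25)], [[0.0177, -0.0044, -0.0], np.float64(-0.312)]]
[[[0.0037, -0.0002, -0.0], np.float64(-0.062)], [[0.0073, -0.0007, -0.0], np.float64(-0.125)], [[0.0109, -0.0016, -0.0], np.float64(-0.188)], [[0.0144, -0.0029, -0.0], np.float64(-0.25)], [[0.0261, -0.0077, -0.0], np.float64(-0.25)]]
[[[0.0127, -0.0, -0.0], -0.0], [[0.0254, 0.0, 0.0], -0.0], [[0.0381, 0.0, 0.0], -0.0], [[0.0508, -0.0, -0.0], -0.0], [[0.0635, -0.0, -0.0], -0.0]]
```

{"op": "send_rows", "data": {
  "deltas": [
    [[0.011,0.0005,0],0],
    [[0.022,0.0005,0],0],
    [[0.033,0.0005,0],0],
    [[0.044,0.0005,0],0],
    [[0.055,0.0005,0],0]
  ]
}}

```text
clock: 52.07
tool_pos: [0.5674, -0.1891, 0.1656]
orientation: [180.0, 0.0, -81.0]
force: [0.3, 0.0, -1.2]
opening: 0.0157
gripper_force: 30.0
```

{"op": "send_rows", "data": {
  "deltas": [
    [[0.011,0,0],0],
    [[0.022,0,0],0],
    [[0.033,0,0],0],
    [[0.0367,0.0002,0],0.0625],
    [[0.0403,0.0007,0],0.125]
  ]
}}

```text
clock: 52.48
tool_pos: [0.5718, -0.2211, 0.1655]
orientation: [180.0, -0.0, -92.5]
force: [0.4, -0.2, -1.0]
opening: 0.0159
gripper_force: 30.0
```

{"op": "send_rows", "data": {
  "deltas": [
    [[0.0037,0.0002,0],0.0625],
    [[0.0073,0.0007,0],0.125],
    [[0.0109,0.0016,0],0.1875],
    [[0.0144,0.0029,0],0.25],
    [[0.0177,0.0044,0],0.3125]
  ]
}}

```text
clock: 52.9
tool_pos: [0.5677, -0.2347, 0.1656]
orientation: [180.0, -0.0, -120.7]
force: [-0.8, -0.2, -0.0]
opening: 0.0163
gripper_force: 30.0
```

{"op": "send_rows", "data": {
  "deltas": [
    [[0.0037,0.0002,0],0.0625],
    [[0.0073,0.0007,0],0.125],
    [[0.0109,0.0016,0],0.1875],
    [[0.0144,0.0029,0],0.25],
    [[0.0177,0.0044,0],0.3125]
  ]
}}

```text
clock: 53.32
tool_pos: [0.5574, -0.2451, 0.1656]
orientation: [180.0, -0.0, -148.8]
force: [0.4, 0.1, 0.0]
opening: 0.0158
gripper_force: 30.0
```

{"op": "send_rows", "data": {
  "deltas": [
    [[0.0037,0.0002,0],0.0625],
    [[0.0073,0.0007,0],0.125],
    [[0.0109,0.0016,0],0.1875],
    [[0.0144,0.0029,0],0.25],
    [[0.023,0.0064,0],0.25]
  ]
}}

```text
clock: 53.73
tool_pos: [0.5395, -0.2502, 0.1656]
orientation: [-180.0, 0.0, -171.2]
force: [-0.1, 0.1, -0.1]
opening: 0.0159
gripper_force: 30.0
```

{"op": "send_rows", "data": {
  "deltas": [
    [[0.0094,0,0],0],
    [[0.0188,0,0],0],
    [[0.0281,0,0],0],
    [[0.0318,-0.0002,0],-0.0625],
    [[0.0354,-0.0007,0],-0.125]
  ]
}}

```text
clock: 54.15
tool_pos: [0.5103, -0.2549, 0.1659]
orientation: [180.0, 0.0, -159.4]
force: [0.6, -0.6, -0.8]
opening: 0.0155
gripper_force: 30.0
```

{"op": "send_rows", "data": {
  "deltas": [
    [[0.0037,-0.0002,0],-0.0625],
    [[0.0073,-0.0007,0],-0.125],
    [[0.0109,-0.0016,0],-0.1875],
    [[0.0144,-0.0029,0],-0.25],
    [[0.0177,-0.0044,0],-0.3125]
  ]
}}

```text
clock: 54.57
tool_pos: [0.4985, -0.2631, 0.1658]
orientation: [-180.0, 0.0, -131.2]
force: [-0.4, 0.2, -1.2]
opening: 0.0155
gripper_force: 30.0
```

{"op": "send_rows", "data": {
  "deltas": [
    [[0.0037,-0.0002,0],-0.0625],
    [[0.0073,-0.0007,0],-0.125],
    [[0.0109,-0.0016,0],-0.1875],
    [[0.0144,-0.0029,0],-0.25],
    [[0.0177,-0.0044,0],-0.3125]
  ]
}}

```text
clock: 54.98
tool_pos: [0.4917, -0.276, 0.1658]
orientation: [-180.0, 0.0, -103.1]
force: [0.3, -0.9, -0.6]
opening: 0.0155
gripper_force: 30.0
```

{"op": "send_rows", "data": {
  "deltas": [
    [[0.0037,-0.0002,0],-0.0625],
    [[0.0073,-0.0007,0],-0.125],
    [[0.0109,-0.0016,0],-0.1875],
    [[0.0144,-0.0029,0],-0.25],
    [[0.0261,-0.0077,0],-0.25]
  ]
}}

```text
clock: 55.4
tool_pos: [0.4929, -0.2973, 0.1659]
orientation: [-180.0, 0.0, -80.6]
force: [-0.3, 0.7, -0.7]
opening: 0.016
gripper_force: 30.0
```

{"op": "send_rows", "data": {
  "deltas": [
    [[0.0127,0,0],0],
    [[0.0254,0,0],0],
    [[0.0381,0,0],0],
    [[0.0508,0,0],0],
    [[0.059,0,0],0]
  ]
}}

```text
clock: 55.82
tool_pos: [0.501, -0.3457, 0.1655]
orientation: [180.0, -0.0, -81.1]
force: [0.3, -0.2, -0.4]
opening: 0.0157
gripper_force: 30.0
```

{"op": "send_rows", "data": {
  "deltas": [
    [[0.001,0,0],0],
    [[0.002,0,0],0],
    [[0.004,0,0],0],
    [[0.005,0,0],0],
    [[0.005,0,0],0]
  ]
}}

```text
clock: 56.23
tool_pos: [0.5016, -0.3479, 0.1657]
orientation: [-180.0, 0.0, -81.0]
force: [-0.3, 0.0, -0.5]
opening: 0.0157
gripper_force: 30.0
```

{"op": "send_rows", "data": {
  "deltas": [
    [[0.001,0,0],0],
    [[0.002,0,0],0],
    [[0.003,0,0],0],
    [[0.003,0,0],0],
    [[0.003,0,0],0]
  ]
}}

```text
clock: 56.65
tool_pos: [0.5019, -0.3505, 0.1657]
orientation: [-180.0, -0.0, -81.0]
force: [-0.3, 0.1, 0.0]
opening: 0.0157
gripper_force: 30.0
```

```bash
python3 - <<'E'
from h import *
here()
t,r=tool(); l=R.from_euler("z",-PSI,degrees=True).apply(np.r_[t[:2]-RO,0])*1e3; print(l)
E
```

```text
t 56.65 [ 0.5019 -0.3505  0.1657] [-180.   -0.  -81.] F [-0.3  0.1  0. ] open 0.0157 gf 30.0
[-44.96524764 -93.54559374   0.        ]
```

{"op": "send_rows", "data": {
  "deltas": [
    [[0.001,0,0],0],
    [[0.002,0,0],0],
    [[0.003,0,0],0],
    [[0.004,0,0],0],
    [[0.004,0,0],0]
  ]
}}

```text
clock: 57.07
tool_pos: [0.5024, -0.3538, 0.1657]
orientation: [180.0, -0.0, -81.0]
force: [0.3, 0.1, -0.3]
opening: 0.0156
gripper_force: 30.0
```

{"op": "send_rows", "data": {
  "deltas": [
    [[0.001,0,0],0],
    [[0.002,0,0],0],
    [[0.002,0,0],0],
    [[0.002,0,0],0],
    [[0.002,0,0],0]
  ]
}}

```text
clock: 57.48
tool_pos: [0.5026, -0.3552, 0.1657]
orientation: [-180.0, 0.0, -81.0]
force: [-0.9, 0.9, -1.1]
opening: 0.0154
gripper_force: 30.0
```

{"op": "send_rows", "data": {
  "deltas": [
    [[0.001,0,0],0],
    [[0.0015,0,0],0],
    [[0.0015,0,0],0],
    [[0.0015,0,0],0],
    [[0.0015,0,0],0]
  ]
}}

```text
clock: 57.9
tool_pos: [0.5028, -0.3561, 0.1656]
orientation: [180.0, 0.0, -81.0]
force: [-0.0, 3.7, 0.1]
opening: 0.0157
gripper_force: 30.0
```

{"op": "send_rows", "data": {
  "deltas": [
    [[0.001,0,0],0],
    [[0.0015,0,0],0],
    [[0.0015,0,0],0],
    [[0.0015,0,0],0],
    [[0.0015,0,0],0]
  ]
}}

```text
clock: 58.32
tool_pos: [0.5028, -0.3565, 0.1656]
orientation: [180.0, 0.1, -81.0]
force: [-0.3, 8.9, 3.4]
opening: 0.016
gripper_force: 30.0
```

Contact with the home stop. Lower onto the rod, release, retreat, check.

{"op": "send_rows", "data": {
  "deltas": [
    [[0,0,0.002],0],
    [[0,0,0.004],0],
    [[0,0,0.006],0],
    [[0,0,0.0075],0],
    [[0,0,0.0075],0]
  ]
}}

```text
clock: 58.73
tool_pos: [0.5026, -0.3563, 0.1598]
orientation: [180.0, 0.1, -81.0]
force: [-1.3, 10.1, 6.2]
opening: 0.0161
gripper_force: 30.0
```

{"op": "send_rows", "data": {
  "deltas": [
    [[0,0,0],0],
    [[0,0,0],0],
    [[0,0,0],0],
    [[0,0,0],0],
    [[0,0,0],0]
  ],
  "gripper": 0.5
}}

```text
clock: 59.15
tool_pos: [0.5031, -0.3579, 0.1597]
orientation: [-180.0, -0.0, -81.0]
force: [0.6, 0.7, -0.7]
opening: 0.0417
gripper_force: 0.0
```

{"op": "send_rows", "data": {
  "deltas": [
    [[0,0,-0.01],0],
    [[0,0,-0.03],0],
    [[0,0,-0.07],0],
    [[0,0,-0.12],0],
    [[0,0,-0.16],0]
  ]
}}

```text
clock: 59.57
tool_pos: [0.503, -0.3579, 0.2908]
orientation: [-180.0, -0.1, -81.0]
force: [1.1, -1.1, 0.2]
opening: 0.0441
gripper_force: 0.0
```

{"op": "send_rows", "data": {
  "deltas": [
    [[0,0,0],0],
    [[0,0,0],0],
    [[0,0,0],0],
    [[0,0,0],0],
    [[0,0,0],0]
  ]
}}

```text
clock: 59.98
tool_pos: [0.5026, -0.3574, 0.2866]
orientation: [179.9, 0.1, -81.0]
force: [0.4, 0.4, 0.1]
opening: 0.0441
gripper_force: 0.0
```

```bash
python3 - <<'E'
from h import *
here(); w=ctrl.snapshot("wrist"); save(w,"w20.png"); p=ctrl.snapshot("top"); q=ctrl.snapshot("scene"); save(p,"t20.png"); save(q,"s20.png")
g=cv2.inRange(cv2.cvtColor(w["color"],cv2.COLOR_RGB2HSV),(45,100,40),(80,255,255)); n,l,s,c=cv2.connectedComponentsWithStats(g)
for i in range(1,n):
    if s[i,4]>50: print("green",s[i],c[i],atz(w,c[i],.115))
# brass/black boundary along the rod column: project rod line & print hue along it
ax=R.from_euler("z",PSI,degrees=True).apply([0,1,0]); lat=R.from_euler("z",PSI,degrees=True).apply([1,0,0])
for side in (-1,1):
    out=[]
    for y in np.arange(-112,-84,2):
        X=np.r_[RO,0]+R.from_euler("z",PSI,degrees=True).apply([-.045+side*.0115,y/1e3,0])+[0,0,.072]
        u=np.round(proj(w,[X])[0]).astype(int); out.append((int(y),w["color"][u[1],u[0]].tolist()))
    print(out)
h=cv2.cvtColor(q["color"],cv2.COLOR_RGB2HSV); m=cv2.inRange(h,(17,80,50),(30,255,255)); n,l,s,c=cv2.connectedComponentsWithStats(m)
for i in range(1,n):
    if s[i,4]>15 and np.hypot(*(c[i]-[343,191]))<20: print("nut scene",s[i],c[i])
brown(p,.038)
for nme in ("meter","spray","driver"):
    for im in (p,q): print(nme,[(np.array(d["xy"])*[640,400]).round() for d in ctrl.boxes_of(im,nme)[:1]])
a=cv2.absdiff(cv2.imread("pics/top0.png"),cv2.imread("pics/t20.png")).max(2)
b=cv2.absdiff(cv2.imread("pics/scene0.png"),cv2.imread("pics/s20.png")).max(2)
for d,ms in ((a,[("driver",slice(145,162),slice(255,323)),("meter",slice(208,262),slice(150,182)),("spray",slice(145,173),slice(355,382))]),): 
    for nme,r_,c_ in ms: print(nme,"diff mean",d[r_,c_].mean().round(1),(d[r_,c_]>50).sum())
E
```

```text
t 59.98 [ 0.5026 -0.3574  0.2866] [ 1.799e+02  1.000e-01 -8.100e+01] F [0.4 0.4 0.1] open 0.0441 gf 0.0
green [308 192  18  20 302] [317.11589404 201.8410596 ] [ 0.50568061 -0.3564848   0.115     ]
[(-112, [239, 241, 207]), (-110, [163, 166, 133]), (-108, [59, 59, 49]), (-106, [45, 44, 38]), (-104, [43, 35, 29]), (-102, [72, 55, 31]), (-100, [157, 120, 52]), (-98, [189, 146, 63]), (-96, [190, 146, 63]), (-94, [190, 149, 67]), (-92, [197, 160, 85]), (-90, [233, 227, 174]), (-88, [243, 244, 211]), (-86, [244, 244, 212])]
[(-112, [242, 244, 211]), (-110, [217, 219, 174]), (-108, [161, 163, 129]), (-106, [127, 126, 98]), (-104, [76, 61, 34]), (-102, [124, 91, 36]), (-100, [158, 117, 47]), (-98, [183, 138, 56]), (-96, [164, 129, 51]), (-94, [128, 116, 48]), (-92, [62, 109, 46]), (-90, [57, 177, 81]), (-88, [63, 202, 94]), (-86, [61, 201, 92])]
nut scene [338 187  12   9  76] [343.25       191.21052632]
px [316. 390.] ctr [0.0794 0.0052] axes [0.084  0.1468]
px [310. 241.] ctr [0.5173 0.0245] axes [0.0537 0.0547]
px [543. 236.] ctr [ 0.5317 -0.6704] axes [0.1702 0.172 ]
px [488. 224.] ctr [ 0.5666 -0.508 ] axes [0.1593 0.1786]
px [409. 286.] ctr [ 0.413  -0.2762] axes [0.1947 0.9112]
meter [array([168., 236.])]
meter [array([493., 303.])]
spray [array([367., 160.])]
spray [array([226., 197.])]
driver [array([301., 153.])]
driver [array([268., 257.])]
driver diff mean 10.4 0
meter diff mean 13.3 0
spray diff mean 9.2 0
```

```bash
python3 - <<'E'
from h import *
print(ctrl.close_job())
E
```

```text
the job is handed in; nothing more can be done
None
```

I handed the job in at about 60 s of the 210 s allowed, with every step done in the order asked; `close_job` returned no verdict. The ring went to the far stop, the cap went into the tray, spacers 56, 42 and 35 (the only brown ones present) and then the nut went on the stud, and the ring came back against the home stop. Final pictures show no gap at the home stop and the multimeter, spray can and screwdriver unmoved.

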